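# Spice board out from under the planter, turned over and loaded

## Robot

A 6-joint arm with a two-finger parallel gripper is mounted at the origin on the work surface. World frame = base frame: x ahead of the robot, y to its left, z up, the work surface at z = 0. Lengths are in m, angles in degrees, forces in N, time in s.
With the tool pointing down it reaches from about 0.3 to 0.75 m from the base axis. Payload 8.5 kg.
Tool frame: the origin (TCP) lies at the very end of the fingers, on their centre line; the grasp point (between the pads) lies 19 mm behind it; z points along the fingers, y is the direction in which the jaws open and shut (so a half turn about z gives the same grasp; the last joint's range is limited). The gripper opens to 85 mm and grips with 20 to 120 N. Pads are 22 mm wide; open, the fingers measure 114 mm over their backs; the gripper's body (76 mm by 85 mm) begins 54 mm behind the grasp point. The pads swing forward as they close: fully open they stand 13 mm farther back than shut.
Start: joints at [-77.882, 21.807, 74.336, -0, 83.858, -12.336], TCP at [0.228, -0.501, 0.231] pointing down, gripper open.
Joint ranges: [-178.18, 178.18], [-50.72, 133.34], [12.68, 142.11], [-81.47, 261.47], [9.98, 163.14], [-165.26, 165.26]. Speed limits (degrees/s): [136.94, 136.94, 180, 180, 180, 180].

## Interface

Orientations are given as a 3x3 rotation matrix whose columns are the frame's x, y, z axes.
In Python, from rig import env, vision, close_job, spotter gives the robot as it stands. The module is installed in compiled form; this text tells all that it offers.
- The arm moves only by the tool jog_arm, never from a script. Its argument "plan" is a list that holds one entry, the list of rows, each a list of 6 numbers: the shift along the tool's x, y, z in units of 40 mm (1.0 is 40 mm), then the turn, a rotation vector about the tool's x, y, z in units of 0.15 rad (1.0 is 0.15 rad). A call has 1 to 10 rows; each row shifts and turns the commanded pose from where the row before left it, along the tool's axes as they then stand; what a row does not reach is not made up. A row lasts 1/10 s, in which the tool goes at most 50 mm and 8.59 degrees, less where a joint would pass 70% of its speed; a pose out of reach is approached as far as the arm can. A call with a number of a shift or a turn outside -1 to 1 is refused whole. A call with a gripper value outside its range is refused whole. "grip" is the opening, from -1 (shut) to 1 (fully open), set as the call begins (left out, the last holds). The fingers move at their own pace and stop on an object; "squeeze" is the grip in N (left out, the last holds). Time passes only in rows, so rows that do not move let the fingers close. It gives the time, the measured TCP pose, the force and the opening at its end, in the units of the state.
- env.observe(): the state, without advancing time (a new reading comes with each control period).
- vision.get_image(name): name is "scene" or "side" or "wrist"; returns (picture, depth): 480x640x3 uint8, red, green, blue; 480x640 float32, m along the optical axis (not along the pixel's ray), 0 where there is no reading.
- vision.camera_info(name): a dict with "fx", "fy", "cx", "cy" (pixels), "rvec" (rotation vector, rad) and "tvec" (3), from world to camera coordinates, as OpenCV has them. Camera axes: x right, y down, z forward; pixel columns grow to the right and rows downward; lengths in m; the calibration is good to about 2 mm. The wrist camera is an equidistant fisheye: a pixel r from the principal point sees the ray r / f radians off the axis. A picture is of the moment at which its call begins: read the wrist's pose just before it. camera_info takes no time and is no camera call; for the wrist camera it gives the pose at the moment of the call.
- close_job(): hands the job in, once; it reports no verdict.
Trained networks look in the newest picture that a camera, given by its name, has taken for a name from the list of things; names that differ only in an ending like _2 or _b are one class to them, and where a whole thing is asked for, a point or a joint stands for the part that bears it (a point fixed in the world has none). Each returns a list of dicts, best first, with "score" (0 to 1); they miss things now and then, are a little off and sometimes report something else, mostly with a low value. They report only what shows in the picture. A call takes as long as a camera call. They do not tell look-alikes from the thing itself.
- spotter.trace(camera, query): "pixels" (480x640 bool, what is visible of it) and "rect" ([left, top, right, bottom] in pixels, round what is visible of it).
The state is a dict: "time_s": time; "q": joint angles; "qvel": joint speeds; "joint_efforts": joint torques, N m; "position": TCP position; "tool_rot": TCP orientation; "ft_force": force on the tool from outside, world axes, zero at the start; "wrist_torque": the same for the moment, N m; "grip_width": finger opening in m.
Only numpy, scipy, OpenCV 4.12 (cv2) and the standard library are available. Lean on these libraries where they do the work, as an engineer would, in place of code of your own. Each camera call takes 0.05 s, during which the arm holds its last target.

## Task

Set the cedar spice board out for dinner: draw it from under the aluminium planter without shifting or tipping the planter, stand it up against the low cedar rail to turn it over, and lay it flat on the table clear of the planter with its four round pockets facing up. Then drop every steel shaker that is there, one by one, upright and fully home into a pocket of its own, leaving the mug and tongs alone.

Things in the scene. Friction and masses are not known exactly. Their poses are not given: they have to be found in the camera images.
- board: Cedar spice board, 190 (x) x 66 (y) x 20 (z) mm, 0.2 kg. Origin at the centre of its pocket face; z points from there to the plain face. At the start it lies on the table pockets down (z up) between the runners, some 50 to 70 mm of its length under the planter, the rest sticking out to the stand's -x; ends alike. Pockets up: z points down, origin 20 mm above the table.
- pocket0 (a point): Centre of the mouth of pocket 0 of the board, in the pocket face at x = -69 mm of the board. A round blind hole 41 mm wide and 12 mm deep (its floor is 8 mm above the table when the board lies pockets up).
- pocket1 (a point): Centre of the mouth of pocket 1 of the board, in the pocket face at x = -23 mm of the board. A round blind hole 41 mm wide and 12 mm deep (its floor is 8 mm above the table when the board lies pockets up).
- pocket2 (a point): Centre of the mouth of pocket 2 of the board, in the pocket face at x = 23 mm of the board. A round blind hole 41 mm wide and 12 mm deep (its floor is 8 mm above the table when the board lies pockets up).
- pocket3 (a point): Centre of the mouth of pocket 3 of the board, in the pocket face at x = 69 mm of the board. A round blind hole 41 mm wide and 12 mm deep (its floor is 8 mm above the table when the board lies pockets up).
- planter: Empty open aluminium planter, 120 (x) x 200 (y) x 120 (z) mm, about 0.7 kg, with a heavy 50 mm high water box along its back (+x), loose, standing on the two runners and on the board with its underside 20 mm above the table. Origin at the centre of its underside, axes as the stand's.
- stand: Two fixed cedar runners under the planter, each 120 (x) x 20 (y) x 20 (z) mm, centred at y = +75 and -75 mm. Origin on the table midway between them; -x is the side where the board sticks out.
- rail: Fixed upright cedar rail (fence), 200 mm long (y), 105 mm high, 24 mm thick, with two 50 mm high blocks behind it. Origin at the foot of the middle of its front face; x points into the rail, so the robot's side is -x; z up.
- shaker0: Straight round steel spice shaker, closed, 36 mm diameter up to 52 mm height, then a shallow cap to 60 mm; about 0.14 kg, weighted base. Origin at the centre of its base, z up its axis. It may be absent (None).
- shaker1: Straight round steel spice shaker, closed, 36 mm diameter up to 52 mm height, then a shallow cap to 60 mm; about 0.14 kg, weighted base. Origin at the centre of its base, z up its axis. It may be absent (None).
- shaker2: Straight round steel spice shaker, closed, 36 mm diameter up to 52 mm height, then a shallow cap to 60 mm; about 0.14 kg, weighted base. Origin at the centre of its base, z up its axis. It may be absent (None).
- shaker3: Straight round steel spice shaker, closed, 36 mm diameter up to 52 mm height, then a shallow cap to 60 mm; about 0.14 kg, weighted base. Origin at the centre of its base, z up its axis. It may be absent (None).
- mug: Grey ceramic mug, 82 mm diameter, 95 mm high, bystander. Origin at the centre of its base.
- tongs: Stainless steel tongs lying flat, about 250 mm long along x and 14 mm high, bystander. Origin near the middle, on the table.
There are look-alikes about, which are no part of the job. What is shaped like the shaker1 but red is not meant. Leave any pink look-alike of the shaker0 alone.

How it is judged:
By the outcome, as a careful person would: the job done as asked, in the order asked, and still so for the second after the job is handed in, with the robot touching nothing.
Of shaker0, shaker1, shaker2, shaker3 only 3 to 4 are there at a start; the rules pass over those that are not, and their reading is None.
At some moment in a run one of shaker0, shaker1, shaker2, shaker3 may be knocked a few centimetres aside while the robot is not near it.
Once in a run the grip may slacken for a moment while it holds something.
It also fails if it takes over 192 s, if anything falls off the work surface, if the arm or the gripper's body presses on something with over 40 N, if the wrist force passes 120 N, or if a joint passes its speed limit or range.

## Working session

There is one attempt and no reset: what is moved stays moved. The work goes in short steps, Python scripts to look and compute and a tool call to move; the robot and the scene stay as the last step left them, time stands still between calls to the robot, and variables do not carry over. Pictures are saved under pics/ and viewed, and the job is handed in when it is done.

Besides the shell and the picture viewer there is one more tool, called after ">>>" as name([rows], argument=value, ...), one row to a line, values as JSON. jog_arm: Moves the arm, as the interface text tells. Its arguments: {"type":"object","properties":{"plan":{"type":"array"},"grip":{"type":"number"},"squeeze":{"type":"number"}},"required":["plan"]}

```bash
ls; mkdir -p pics; cat > h.py <<'E'
import numpy as np, cv2
from rig import env, vision, close_job, spotter
def cam(name):
    i=vision.camera_info(name); R=cv2.Rodrigues(np.array(i['rvec'],float))[0]; t=np.array(i['tvec'],float).reshape(3)
    return i,R,t
def shot(name,fn=None):
    im,d=vision.get_image(name)
    if fn: cv2.imwrite('pics/'+fn,im[:,:,::-1])
    return im,d
def cloud(name,d):
    i,R,t=cam(name)
    v,u=np.mgrid[0:480,0:640]
    x=(u-i['cx'])/i['fx'];y=(v-i['cy'])/i['fy']
    if name=='wrist':
        r=np.hypot(x,y);s=np.where(r>1e-6,np.tan(np.minimum(r,1.5))/np.maximum(r,1e-6),1);x=x*s;y=y*s
    P=np.dstack([x*d,y*d,d])
    W=(P-t)@R
    W[d<=0]=np.nan
    return W
def proj(name,p):
    i,R,t=cam(name); c=R@np.array(p)+t
    x,y=c[0]/c[2],c[1]/c[2]
    if name=='wrist':
        r=np.hypot(x,y); th=np.arctan2(r,1); x,y=x*th/r,y*th/r
    return i['fx']*x+i['cx'],i['fy']*y+i['cy']
E
python3 - <<'E'
from h import *
for n in ('scene','side','wrist'):
    im,d=shot(n,n+'0.png'); i,R,t=cam(n); print(n,i['fx'],-R.T@t,R[2])
    np.savez('/tmp/%s0.npz'%n,im=im,W=cloud(n,d))
s=env.observe();print(s)
E
```

```text
pics
scene 570.3868785729867 [1.13094269 0.51561654 0.69969464] [-0.58261715 -0.50517098 -0.63667852]
side 558.0768948075826 [0.10192901 0.68385654 0.61345991] [ 0.4117913  -0.7204977  -0.55795251]
wrist 371.64829954431775 [ 0.29286031 -0.47091064  0.37344887] [-0.25916587 -0.11643235 -0.95878911]
{'time_s': 0.15, 'q': array([-7.78831297e+01,  2.18332322e+01,  7.43699702e+01,  4.02283170e-04,
        8.38587104e+01, -1.23375441e+01]), 'qvel': array([-0.00472498, -0.14755889, -0.09883174, -0.02369395, -0.09314597,
        0.00021864]), 'joint_efforts': array([ 3.92221074e-03, -4.48623776e+01, -2.31346321e+01, -9.86719647e-05,
        3.78188153e-03, -7.52693182e-06]), 'position': array([ 0.22762248, -0.50045907,  0.23087152]), 'tool_rot': array([[ 9.10291259e-01,  4.13968326e-01, -2.19995555e-04],
       [ 4.13968317e-01, -9.10290675e-01,  1.05797247e-03],
       [ 2.37707191e-04, -1.05413428e-03, -9.99999416e-01]]), 'ft_force': array([-0.15567312,  0.54977489,  0.13670518]), 'wrist_torque': array([-0.00762906,  0.01451883,  0.01201554]), 'grip_width': 0.08541854633514116}
```

View pics/scene0.png

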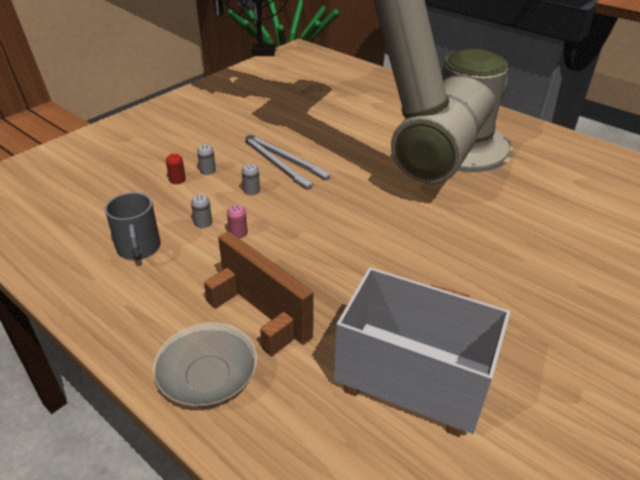

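View pics/side0.png

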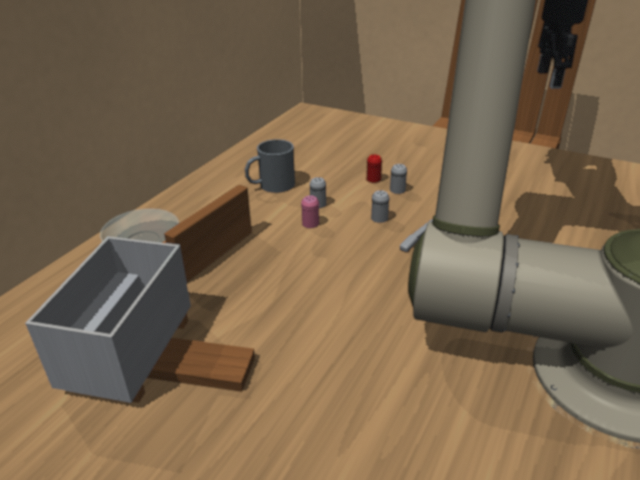

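View pics/wrist0.png

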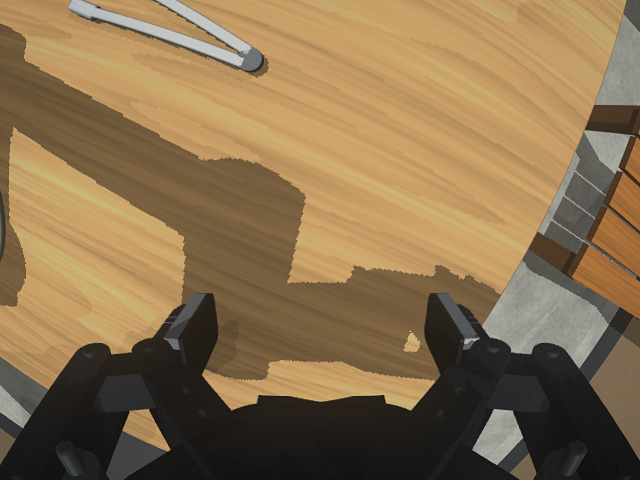

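The scene view shows three grey shakers (206,158), (251,178) and (202,210), with a red one at (176,168) and a pink one at (237,220). The mug is at (133,225), the rail at (265,285), the planter at (420,345) and the tongs at (290,160). In the side view the board end is visible at (205,362).

```bash
python3 - <<'E'
from h import *
res={}
for n in ('scene','side'):
    im,d=shot(n); W=cloud(n,d)
    np.savez('/tmp/%s0.npz'%n,im=im,W=W)
    for q in ('board','planter','stand','rail','shaker0','mug','tongs'):
        for r in spotter.trace(n,q):
            if r['score']<0.2: continue
            m=r['pixels']; P=W[m]; P=P[~np.isnan(P[:,0])]
            if len(P)==0: continue
            lo,hi=np.percentile(P,[1,99],axis=0)
            print(n,q,round(r['score'],2),np.round(r['rect']),m.sum(),lo.round(3),hi.round(3), im[m].mean(0).round())
            np.save('/tmp/%s_%s_%d.npy'%(n,q,int(r['rect'][0])),P)
E
```

```text
scene board 0.45 [431. 284. 467. 299.] 85 [0.458 0.22  0.016] [0.477 0.274 0.022] [162. 122.  97.]
scene planter 0.72 [333. 267. 506. 437.] 19240 [0.571 0.188 0.021] [0.734 0.403 0.14 ] [106. 103. 105.]
scene rail 0.82 [206. 235. 313. 356.] 6599 [ 0.677 -0.063  0.004] [0.755 0.131 0.106] [88. 56. 35.]
scene shaker0 0.88 [163. 155. 184. 182.] 494 [ 0.525 -0.409 -0.002] [ 0.563 -0.363  0.06 ] [116.  41.  31.]
scene shaker0 0.81 [227. 203. 247. 239.] 566 [ 0.57  -0.161  0.001] [ 0.602 -0.129  0.061] [138.  80.  92.]
scene shaker0 0.8 [243. 163. 260. 194.] 460 [ 0.456 -0.245  0.001] [ 0.485 -0.213  0.06 ] [104.  98.  96.]
scene shaker0 0.63 [198. 143. 214. 175.] 464 [ 0.462 -0.374 -0.   ] [ 0.496 -0.341  0.06 ] [105.  98.  95.]
scene shaker0 0.57 [192. 196. 210. 233.] 557 [ 0.594 -0.234  0.   ] [ 0.624 -0.206  0.06 ] [104.  98.  96.]
scene mug 0.72 [106. 192. 162. 262.] 2932 [ 0.695 -0.302 -0.001] [ 0.774 -0.198  0.095] [66. 64. 63.]
scene mug 0.24 [193. 192. 211. 231.] 534 [ 0.596 -0.235  0.002] [ 0.624 -0.206  0.061] [103.  97.  96.]
side board 0.63 [149. 342. 257. 391.] 4004 [0.458 0.
[... 169 characters left out ...]
 254. 281.] 4260 [ 0.67  -0.062  0.003] [0.701 0.131 0.106] [66. 47. 30.]
side shaker0 0.97 [302. 197. 317. 229.] 539 [ 0.564 -0.163  0.001] [ 0.597 -0.13   0.061] [119.  74.  85.]
side shaker0 0.94 [371. 194. 390. 224.] 497 [ 0.448 -0.242  0.001] [ 0.48  -0.212  0.06 ] [93. 92. 91.]
side shaker0 0.78 [393. 163. 403. 193.] 471 [ 0.459 -0.435 -0.002] [ 0.526 -0.342  0.06 ] [95. 92. 90.]
side shaker0 0.71 [308. 178. 328. 204.] 366 [ 0.588 -0.253  0.001] [ 0.637 -0.205  0.061] [94. 92. 91.]
side shaker0 0.68 [365. 154. 383. 186.] 401 [ 0.527 -0.39   0.002] [ 0.559 -0.362  0.06 ] [103.  32.  26.]
side mug 0.97 [246. 139. 295. 193.] 2087 [ 0.691 -0.341 -0.002] [ 0.845 -0.197  0.095] [67. 66. 65.]
```

```bash
python3 - <<'E'
from h import *
Ws=[np.load('/tmp/%s0.npz'%n)['W'].reshape(-1,3) for n in('scene','side')]
Ps=np.load('/tmp/side_board_149.npy')
T=Ps[(Ps[:,2]>.0185)&(Ps[:,2]<.0225)]
print('board',len(T),cv2.minAreaRect((T[:,:2]*1000).astype(np.float32)))
# edges lines: bin along
b=cv2.boxPoints(cv2.minAreaRect((T[:,:2]*1000).astype(np.float32)));print(b.round(1))
A=np.vstack([w[~np.isnan(w[:,0])] for w in Ws])
def sel(A,x0,x1,y0,y1,z0,z1): return A[(A[:,0]>x0)&(A[:,0]<x1)&(A[:,1]>y0)&(A[:,1]<y1)&(A[:,2]>z0)&(A[:,2]<z1)]
for nm,S in zip(('scene','side'),Ws):
    S=S[~np.isnan(S[:,0])]
    R=sel(S,.5,.8,.12,.45,.1365,.142); print(nm,'planter rim',len(R),cv2.minAreaRect((R[:,:2]*1000).astype(np.float32)))
    R=sel(S,.62,.72,-.09,.16,.103,.108); print(nm,'rail top',len(R),cv2.minAreaRect((R[:,:2]*1000).astype(np.float32)), cv2.boxPoints(cv2.minAreaRect((R[:,:2]*1000).astype(np.float32))).round(1).tolist())
    for nm2,(x,y) in dict(a=(.47,-.229),b=(.479,-.357),c=(.608,-.221),pink=(.583,-.145),red=(.543,-.38)).items():
        R=sel(S,x-.03,x+.03,y-.03,y+.03,.01,.05)
        def f(p): return np.hypot(R[:,0]-p[0],R[:,1]-p[1])-.018
        from scipy.optimize import least_squares
        r=least_squares(f,(x,y),loss='soft_l1',f_scale=.002); print('  ',nm2,r.x.round(4),len(R))
E
```

```text
Traceback (most recent call last):
FileNotFoundError: [Errno 2] No such file or directory: '/tmp/side_board_149.npy'
```

```bash
cat > m1.py <<'E'
from h import *
from scipy.optimize import least_squares
import glob
Ws=[np.load('/tmp/%s0.npz'%n)['W'].reshape(-1,3) for n in('scene','side')]
Ps=np.load(glob.glob('/tmp/side_board*.npy')[0])
T=Ps[(Ps[:,2]>.0185)&(Ps[:,2]<.0225)]
rr=cv2.minAreaRect((T[:,:2]*1000).astype(np.float32))
print('board',len(T),rr,cv2.boxPoints(rr).round(1).tolist())
def sel(A,x0,x1,y0,y1,z0,z1): return A[(A[:,0]>x0)&(A[:,0]<x1)&(A[:,1]>y0)&(A[:,1]<y1)&(A[:,2]>z0)&(A[:,2]<z1)]
for nm,S in zip(('scene','side'),Ws):
    S=S[~np.isnan(S[:,0])]
    R=sel(S,.5,.8,.12,.45,.1365,.142); rr=cv2.minAreaRect((R[:,:2]*1000).astype(np.float32));print(nm,'planter rim',len(R),rr,cv2.boxPoints(rr).round(1).tolist())
    R=sel(S,.62,.72,-.09,.16,.103,.108); rr=cv2.minAreaRect((R[:,:2]*1000).astype(np.float32));print(nm,'rail top',len(R),rr,cv2.boxPoints(rr).round(1).tolist())
    for nm2,(x,y) in dict(a=(.47,-.229),b=(.479,-.357),c=(.608,-.221),pink=(.583,-.145),red=(.543,-.38)).items():
        R=sel(S,x-.03,x+.03,y-.03,y+.03,.01,.05)
        def f(p): return np.hypot(R[:,0]-p[0],R[:,1]-p[1])-.018
        r=least_squares(f,(x,y),loss='soft_l1',f_scale=.002); print('  ',nm2,r.x.round(4),len(R))
E
python3 m1.py
```

```text
board 2289 ((526.8096923828125, 265.9197692871094), (132.63336181640625, 68.7862548828125), 17.877803802490234) [[453.1000061035156, 278.29998779296875], [474.29998779296875, 212.8000030517578], [600.5, 253.5], [579.4000244140625, 319.0]]
scene planter rim 1580 ((650.593017578125, 294.0308532714844), (123.43742370605469, 200.41896057128906), 15.931991577148438) [[563.7000122070312, 373.3999938964844], [618.7999877929688, 180.6999969482422], [737.4000244140625, 214.60000610351562], [682.4000244140625, 407.29998779296875]]
scene rail top 1014 ((689.60302734375, 32.432289123535156), (199.33663940429688, 24.67972755432129), 86.05933380126953) [[670.4000244140625, -66.19999694824219], [695.0999755859375, -67.80000305175781], [708.7999877929688, 131.0], [684.0999755859375, 132.6999969482422]]
   a [ 0.4655 -0.233 ] 275
   b [ 0.4766 -0.3617] 263
   c [ 0.6053 -0.2259] 305
   pink [ 0.5823 -0.15  ] 318
   red [ 0.5442 -0.3833] 272
side planter rim 1365 ((649.565673828125, 294.40740966796875), (122.93900299072266, 203.73507690429688), 15.8266019821167) [[562.5999755859375, 375.6000061035156], [618.2000122070312, 179.60000610351562], [736.5, 213.1999969482422], [680.9000244140625, 409.20001220703125]]
side rail top 666 ((686.7003784179688, 32.5469970703125), (198.0785369873047, 25.845745086669922), 86.24774932861328) [[667.2999877929688, -65.4000015258789], [693.0999755859375, -67.0999984741211], [706.0999755859375, 130.5], [680.2999877929688, 132.1999969482422]]
   a [ 0.4664 -0.2331] 301
   b [ 0.4777 -0.3617] 266
   c [ 0.6065 -0.2257] 219
   pink [ 0.583  -0.1498] 305
   red [ 0.5455 -0.3831] 253
```

```bash
cat >> h.py <<'E'
from scipy.spatial.transform import Rotation as Ro
def pose():
    s=env.observe(); return np.array(s['position']),np.array(s['tool_rot'])
def need(p1=None,R1=None,n=10,p0=None,R0=None):
    """units per row for n equal rows: pure translation uses tool axes; rotation about tool axes; if both, they interact - simulate"""
    p,R=pose()
    if p0 is not None:p=p0
    if R0 is not None:R=R0
    p1=p if p1 is None else np.array(p1); R1=R if R1 is None else R1
    rv=Ro.from_matrix(R.T@R1).as_rotvec()
    d=R.T@(p1-p)
    # with constant row (t,w): find t s.t. final position matches (screw)
    w=rv/n
    from numpy.linalg import solve
    M=np.zeros((3,3));Rk=np.eye(3);E=Ro.from_rotvec(w).as_matrix()
    for k in range(n): M+=Rk; Rk=Rk@E
    t=solve(M,d)
    return np.r_[t/0.04,w/0.15].round(3).tolist()
def sim(rows,p=None,R=None):
    if p is None:p,R=pose()
    for r in rows:
        r=np.array(r,float); p=p+R@(r[:3]*.04); R=R@Ro.from_rotvec(r[3:]*.15).as_matrix()
    return p,R
def tool(yaw,pitch=0):
    """yaw: direction (deg) of tool x when pointing down; pitch: rotate about tool y so tool z tips toward forward(tool x) : 0 down, 90 horizontal along +x_tool0"""
    c,s=np.cos(np.radians(yaw)),np.sin(np.radians(yaw))
    R=np.array([[c,s,0],[s,-c,0],[0,0,-1.]])
    return R@Ro.from_euler('y',pitch,degrees=True).as_matrix()
E
python3 - <<'E'
from h import *
# tilt sign check
print(tool(0,30)[:,2])
# straighter board fit: side edges
import glob
P=np.load(glob.glob('/tmp/side_board*.npy')[0]); T=P[(P[:,2]>.018)&(P[:,2]<.023)]
th=np.radians(17.9);u=np.array([np.cos(th),np.sin(th)]);v=np.array([-u[1],u[0]])
a=T[:,:2]@u;b=T[:,:2]@v
e1=[];e2=[]
for k in np.arange(a.min()+.008,a.max()-.04,.006):
    m=(a>=k)&(a<k+.006)
    if m.sum()>20: e1.append((k+.003,b[m].min()));e2.append((k+.003,b[m].max()))
for e in(e1,e2):
    e=np.array(e);f=np.polyfit(e[:,0],e[:,1],1);print(17.9+np.degrees(np.arctan(f[0])),e[:,1].round(4))
print('end a',np.percentile(a,[0,.5,1]))
print(need([.44,.235,.23],tool(17.9),20))
E
```

```text
[ 0.5        0.        -0.8660254]
17.422687787827428 [0.0578 0.0571 0.058  0.0574 0.0571 0.0567 0.0574 0.057  0.0573 0.0567
 0.0578 0.0572 0.0573 0.056  0.057 ]
17.344952726361523 [0.1241 0.1243 0.1239 0.1241 0.1245 0.123  0.1255 0.125  0.1235 0.1241
 0.122  0.1241 0.1234 0.1239 0.1235]
end a [0.51671343 0.51758918 0.51801671]
[0.582, -0.76, 0.002, -0.0, -0.0, 0.038]
```

>>> jog_arm([
  [[0.58,-0.76,0,0,0,0.04],[0.58,-0.76,0,0,0,0.04],[0.58,-0.76,0,0,0,0.04],[0.58,-0.76,0,0,0,0.04],[0.58,-0.76,0,0,0,0.04],[0.58,-0.76,0,0,0,0.04],[0.58,-0.76,0,0,0,0.04],[0.58,-0.76,0,0,0,0.04],[0.58,-0.76,0,0,0,0.04],[0.58,-0.76,0,0,0,0.04]],
], grip=1)

```text
time_s: 1.95
position: [0.3231, -0.1289, 0.2315]
tool_rot: [[0.934, 0.358, 0.001], [0.358, -0.934, -0.0], [0.0, 0.001, -1.0]]
ft_force: [0.7, -0.3, 0.3]
grip_width: 0.0853
```

>>> jog_arm([
  [[0.58,-0.76,0,0,0,0.04],[0.58,-0.76,0,0,0,0.04],[0.58,-0.76,0,0,0,0.04],[0.58,-0.76,0,0,0,0.04],[0.58,-0.76,0,0,0,0.04],[0.58,-0.76,0,0,0,0.04],[0.58,-0.76,0,0,0,0.04],[0.58,-0.76,0,0,0,0.04],[0.58,-0.76,0,0,0,0.04],[0,0,0,0,0,0]],
])

```text
time_s: 2.95
position: [0.4284, 0.2006, 0.2311]
tool_rot: [[0.95, 0.311, 0.0], [0.311, -0.95, 0.001], [0.001, -0.001, -1.0]]
ft_force: [0.3, -0.3, 0.9]
grip_width: 0.0853
```

```bash
python3 - <<'E'
from h import *
p,R=pose();print(p,R)
im,d=shot('wrist','w1.png'); W=cloud('wrist',d)
for r in spotter.trace('wrist','board'):
    if r['score']<.2: continue
    m=r['pixels'];P=W[m];P=P[~np.isnan(P[:,0])];T=P[(P[:,2]>.015)&(P[:,2]<.026)]
    print(r['score'],r['rect'],len(T)); np.save('/tmp/wb.npy',T)
    rr=cv2.minAreaRect((T[:,:2]*1000).astype(np.float32));print(rr,cv2.boxPoints(rr).round(1).tolist())
s=env.observe();print(s['q'],s['position'])
E
```

```text
[0.428392   0.20055483 0.23106044] [[ 9.50328538e-01  3.11248361e-01  3.58878979e-04]
 [ 3.11247979e-01 -9.50328351e-01  8.48963914e-04]
 [ 6.05291495e-04 -6.95094278e-04 -9.99999575e-01]]
0.61 [253.2, 17.3, 326.4, 154.8] 9385
((526.1264038085938, 261.96893310546875), (133.29815673828125, 66.61909484863281), 17.80134391784668) [[452.5, 273.29998779296875], [472.8999938964844, 209.89999389648438], [599.7999877929688, 250.60000610351562], [579.4000244140625, 314.1000061035156]]
[ 1.03920588e+01  1.38988054e+01  8.61949609e+01 -1.29390881e-02
  7.99413339e+01  8.23759008e+01] [0.42750898 0.19780268 0.2310877 ]
```

View pics/w1.png

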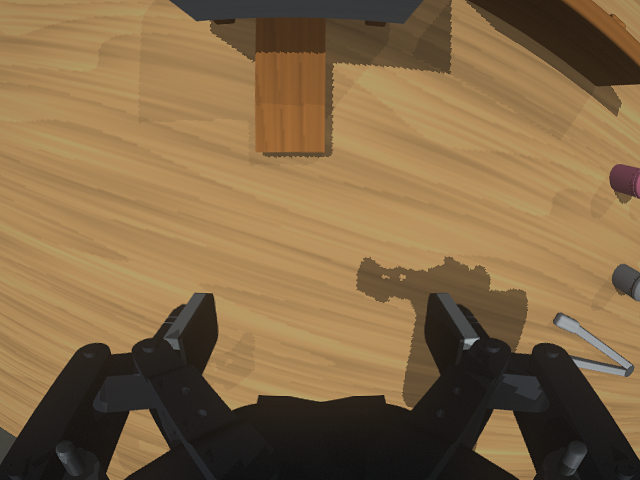

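The wrist view shows the board end at (256–326, 155), the planter above it and the fingers below. I'll fix the order of the pose reading and measure again now that the arm has settled.

```bash
cat >> h.py <<'E'
def grab(name,fn=None):
    c=cam(name); im,d=shot(name,fn)
    i,R,t=c
    v,u=np.mgrid[0:480,0:640]
    x=(u-i['cx'])/i['fx'];y=(v-i['cy'])/i['fy']
    if name=='wrist':
        r=np.hypot(x,y);s=np.where(r>1e-6,np.tan(np.minimum(r,1.5))/np.maximum(r,1e-6),1);x=x*s;y=y*s
    W=(np.dstack([x*d,y*d,d])-t)@R; W[d<=0]=np.nan
    return im,d,W
def board(names=('wrist',),z0=.015,z1=.026,thr=.2,fn=None):
    for n in names:
        im,d,W=grab(n,fn)
        for r in spotter.trace(n,'board'):
            if r['score']<thr: continue
            P=W[r['pixels']];P=P[~np.isnan(P[:,0])];T=P[(P[:,2]>z0)&(P[:,2]<z1)]
            if len(T)<30: continue
            rr=cv2.minAreaRect((T[:,:2]*1000).astype(np.float32));print(n,r['score'],len(T),rr,cv2.boxPoints(rr).round(1).tolist(),'zmed',np.median(T[:,2]).round(4))
E
python3 - <<'E'
from h import *
board(('wrist','side','scene')); print(pose()[0])
E
```

```text
wrist 0.93 9329 ((526.5881958007812, 264.15191650390625), (133.07672119140625, 65.78518676757812), 17.728734970092773) [[453.20001220703125, 275.20001220703125], [473.20001220703125, 212.60000610351562], [600.0, 253.10000610351562], [580.0, 315.70001220703125]] zmed 0.02
scene 0.41 100 ((468.3042297363281, 246.40524291992188), (9.031957626342773, 61.985084533691406), 15.530183792114258) [[455.70001220703125, 275.1000061035156], [472.29998779296875, 215.3000030517578], [481.0, 217.8000030517578], [464.3999938964844, 277.5]] zmed 0.0188
[0.42768743 0.19669547 0.23153812]
```

```bash
python3 - <<'E'
from h import *
p,R=pose()
im,d,W=grab('wrist')
T=(W-p)@R   # tool coords
m=(T[...,2]>-.08)&(T[...,2]<.03)&(abs(T[...,0])<.04)&(abs(T[...,1])<.08)
Q=T[m];print(len(Q))
for s in(1,-1):
    q=Q[Q[:,1]*s>0]; print(s,np.percentile(q,[0,1,5,50,95,99,100],axis=0).round(4).tolist())
print(need([.4901,.2530,.2315],tool(17.7),2), pose()[0])
print(need([.4901,.2530,.06],tool(17.7),7,p0=np.array([.4901,.253,.2315]),R0=tool(17.7)))
E
```

```text
24227
1 [[-0.0134, 0.0, -0.08], [-0.0115, 0.0021, -0.0799], [-0.0086, 0.0092, -0.0791], [0.0092, 0.0482, -0.0667], [0.0161, 0.0685, -0.0246], [0.0167, 0.0722, -0.0167], [0.0174, 0.0744, -0.0124]]
-1 [[-0.0139, -0.0749, -0.08], [-0.0114, -0.0723, -0.0798], [-0.0087, -0.0686, -0.0791], [0.0092, -0.0483, -0.0667], [0.0161, -0.0093, -0.0246], [0.0167, -0.0023, -0.0169], [0.0176, -0.0002, -0.0119]]
[0.958, -0.43, 0.0, 0.0, -0.001, 0.009] [0.42767587 0.19683614 0.23151095]
[0.0, 0.0, 0.612, 0.0, 0.0, 0.0]
```

>>> jog_arm([
  [[0.96,-0.43,0,0,0,0.01],[0.96,-0.43,0.3,0,0,0.01],[0,0,0.7,0,0,0],[0,0,0.8,0,0,0],[0,0,0.8,0,0,0],[0,0,0.8,0,0,0],[0,0,0.8,0,0,0],[0,0,0.6,0,0,0],[0,0,0,0,0,0],[0,0,0,0,0,0]],
])

```text
time_s: 4.4
position: [0.4907, 0.2536, 0.04]
tool_rot: [[0.953, 0.304, 0.0], [0.304, -0.953, 0.0], [0.0, -0.0, -1.0]]
ft_force: [-0.0, -0.4, 0.6]
grip_width: 0.0851
```

```bash
python3 - <<'E'
from h import *
p,R=pose();print(p)
board(fn='w2.png')
print(need([.4901,.2530,-.003],tool(17.7),2))
E
```

```text
[0.49065488 0.25361703 0.03998434]
wrist 0.55 39644 ((526.5095825195312, 263.6905212402344), (133.46839904785156, 66.67152404785156), 17.70322036743164) [[452.79998779296875, 275.20001220703125], [473.1000061035156, 211.60000610351562], [600.2000122070312, 252.1999969482422], [579.9000244140625, 315.70001220703125]] zmed 0.02
[-0.017, 0.006, 0.549, 0.0, -0.009, 0.002]
```

View pics/w2.png

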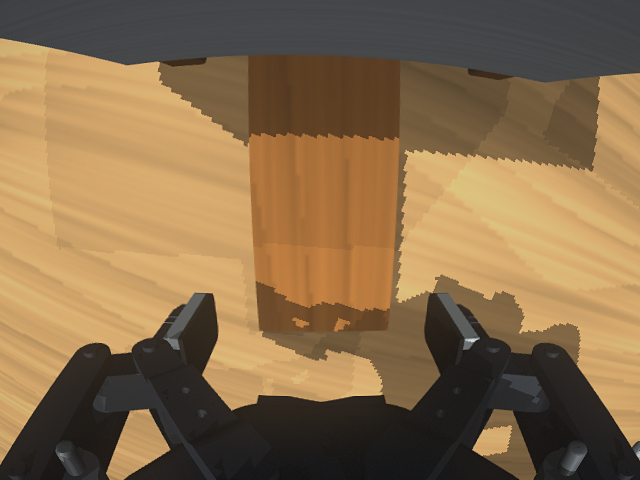

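The board (258–390) sits centred between the fingers (216 and 428). I'll descend and close.

>>> jog_arm([
  [[0,0,0.5,0,0,0],[0,0,0.4,0,0,0],[0,0,0.18,0,0,0],[0,0,0,0,0,0]],
])

```text
time_s: 4.9
position: [0.4904, 0.2538, -0.0036]
tool_rot: [[0.952, 0.305, 0.0], [0.305, -0.952, -0.0], [0.0, 0.0, -1.0]]
ft_force: [-0.0, -0.1, 0.2]
grip_width: 0.0852
```

>>> jog_arm([
  [[0,0,0,0,0,0],[0,0,0,0,0,0],[0,0,0,0,0,0],[0,0,0,0,0,0],[0,0,0,0,0,0],[0,0,0,0,0,0]],
], grip=-1, squeeze=30)

```text
time_s: 5.5
position: [0.4909, 0.2539, -0.0026]
tool_rot: [[0.952, 0.305, 0.002], [0.305, -0.952, 0.001], [0.002, 0.0, -1.0]]
ft_force: [-0.7, -1.6, 5.7]
grip_width: 0.0651
```

>>> jog_arm([
  [[0,0,-0.02,0,0,0],[-0.1,0,0,0,0,0],[-0.15,0,0,0,0,0],[-0.15,0,0,0,0,0]],
], squeeze=60)

```text
time_s: 5.9
position: [0.4758, 0.2491, -0.0024]
tool_rot: [[0.952, 0.305, 0.003], [0.305, -0.952, 0.001], [0.004, 0.0, -1.0]]
ft_force: [4.8, 1.7, 4.0]
grip_width: 0.0645
```

```bash
cat > pl.py <<'E'
from h import *
im,d,W=grab('scene')
R=W[(W[...,0]>.5)&(W[...,0]<.8)&(W[...,1]>.12)&(W[...,1]<.45)&(W[...,2]>.1365)&(W[...,2]<.142)]
print('planter',cv2.minAreaRect((R[:,:2]*1000).astype(np.float32)))
E
python3 pl.py; python3 -c "
from h import *
p,R=pose();print(p,env.observe()['ft_force']);board(fn='w3.png')"
```

```text
planter ((601.2181396484375, 279.9012451171875), (226.20037841796875, 200.46763610839844), 15.886472702026367)
[ 0.47496043  0.24887207 -0.00231811] [ 1.51518112 -0.44538818  4.97973521]
wrist 0.68 72751 ((516.5372924804688, 261.7138671875), (146.24969482421875, 66.75200653076172), 17.231096267700195) [[436.79998779296875, 271.8999938964844], [456.6000061035156, 208.1999969482422], [596.2999877929688, 251.5], [576.5, 315.29998779296875]] zmed 0.02
```

```bash
cat > pl.py <<'E'
from h import *
im,d,W=grab('scene')
c=np.array([.6506,.294]);a=np.radians(15.93);u=np.array([np.cos(a),np.sin(a)]);v=np.array([-u[1],u[0]])
D=W[...,:2]-c; x=D@u;y=D@v
m=(abs(x)<.075)&(abs(y)<.12)&(W[...,2]>.1365)&(W[...,2]<.142)
print('planter',m.sum(),cv2.minAreaRect((W[m][:,:2]*1000).astype(np.float32)))
E
python3 pl.py
```

```text
planter 1561 ((650.3933715820312, 294.0713195800781), (123.71481323242188, 200.2703094482422), 16.010618209838867)
```

>>> jog_arm([
  [[-0.15,0,0,0,0,0],[-0.2,0,0,0,0,0],[-0.2,0,0,0,0,0],[-0.2,0,0,0,0,0],[-0.2,0,0,0,0,0],[-0.2,0,0,0,0,0],[-0.2,0,0,0,0,0]],
])

```text
time_s: 6.8
position: [0.4238, 0.2325, -0.0025]
tool_rot: [[0.952, 0.305, 0.002], [0.305, -0.952, 0.001], [0.002, 0.0, -1.0]]
ft_force: [4.2, 1.4, 4.8]
grip_width: 0.065
```

```bash
python3 pl.py; python3 -c "
from h import *
p,R=pose();print(p,env.observe()['ft_force'])"
```

```text
planter 1577 ((650.3165283203125, 293.9638977050781), (124.208251953125, 200.6038818359375), 16.118629455566406)
[ 0.42269496  0.23218783 -0.00252244] [-1.22377284 -1.09664913  6.18572398]
```

>>> jog_arm([
  [[-0.15,0,0,0,0,0],[-0.25,0,0,0,0,0],[-0.25,0,0,0,0,0],[-0.25,0,0,0,0,0],[-0.25,0,0,0,0,0],[-0.25,0,0,0,0,0],[-0.2,0,0,0,0,0],[0,0,0,0,0,0]],
])

```text
time_s: 7.65
position: [0.3623, 0.2128, -0.0024]
tool_rot: [[0.952, 0.305, 0.002], [0.305, -0.952, 0.0], [0.002, 0.0, -1.0]]
ft_force: [0.3, -0.4, 13.2]
grip_width: 0.0644
```

>>> jog_arm([
  [[0,0,0,0,0,0],[0,0,0,0,0,0],[0,0,0,0,0,0],[0,0,-0.5,0,0,0],[0,0,-1,0,0,0],[0,0,-1,0,0,0],[0,0,-0.5,0,0,0],[0,0,0,0,0,0]],
], grip=1)

```text
time_s: 8.45
position: [0.3633, 0.2132, 0.1189]
tool_rot: [[0.952, 0.305, 0.004], [0.305, -0.952, 0.001], [0.004, 0.0, -1.0]]
ft_force: [-0.1, -0.1, -0.7]
grip_width: 0.0854
```

```bash
python3 pl.py; python3 -c "
from h import *
p,R=pose();print(p,env.observe()['ft_force'],env.observe()['q']);board(('wrist','side','scene'),fn=None)"
```

```text
planter 1560 ((650.6691284179688, 294.1070556640625), (124.14967346191406, 200.4123077392578), 16.052217483520508)
[0.36258123 0.21294765 0.11727244] [-1.09185608  0.09302399 -0.89397142] [1.41989894e+01 1.68889724e+01 1.04180220e+02 1.13900361e-03
 5.88461129e+01 8.64432755e+01]
wrist 0.87 27613 ((423.8424377441406, 231.70590209960938), (187.97813415527344, 66.51226043701172), 17.22671890258789) [[324.20001220703125, 235.60000610351562], [343.8999938964844, 172.10000610351562], [523.5, 227.8000030517578], [503.79998779296875, 291.29998779296875]] zmed 0.02
side 0.81 4959 ((426.3236389160156, 233.70590209960938), (190.61325073242188, 70.209716796875), 17.448244094848633) [[324.8999938964844, 238.60000610351562], [345.8999938964844, 171.60000610351562], [527.7999877929688, 228.8000030517578], [506.70001220703125, 295.79998779296875]] zmed 0.019
scene 0.8 2041 ((403.55767822265625, 226.28656005859375), (145.51388549804688, 66.15489959716797), 17.250513076782227) [[324.29998779296875, 236.3000030517578], [343.8999938964844, 173.10000610351562], [482.8999938964844, 216.3000030517578], [463.20001220703125, 279.5]] zmed 0.0188
```

```bash
python3 - <<'E'
from h import *
from scipy.optimize import least_squares
D=[(21.833,74.37,.5498,.2309),(13.8988,86.195,.4710,.2311),(16.889,104.18,.42048,.11727)]
def f(x):
    o=[]
    for a,b,r,z in D:
        q2=np.radians(a);s=np.radians(a+b)
        o+=[x[0]+x[1]*np.sin(q2)+x[2]*np.sin(s)+x[3]*np.cos(s)-r, x[4]+x[1]*np.cos(q2)+x[2]*np.cos(s)-x[3]*np.sin(s)-z]
    return o
r=least_squares(f,[.05,.35,.35,0,.2]);print(r.x,r.fun)
E
```

```text
[ 0.01909689  0.52533536  0.34767879  0.09499497 -0.12458553] [ 4.93518200e-05  1.62480698e-04 -6.48635677e-05 -1.90090729e-04
  1.55121899e-05  2.76100835e-05]
```

>>> jog_arm([
  [[0,0,-0.5,0,0.9,0],[0,0,0,0,0.9,0],[0,0,0,0,0.9,0],[0,0,0,0,0,0]],
])

```text
time_s: 9.2
position: [0.3595, 0.2123, 0.1355]
tool_rot: [[0.876, 0.305, 0.373], [0.28, -0.952, 0.12], [0.392, -0.0, -0.92]]
ft_force: [-0.3, 0.1, -0.6]
grip_width: 0.0855
```

```bash
python3 - <<'E'
from h import *
from scipy.optimize import least_squares
s=env.observe();p,R=pose();print(p,R[:,2],s['q']); q=s['q']
D=[(21.833,74.37,83.859,.5498,.2309),(13.8988,86.195,79.941,.4710,.2311),(16.889,104.18,58.846,.42048,.11727),(q[1],q[2],q[4],np.hypot(p[0],p[1]),p[2])]
def f(x):
    o=[]
    for a,b,c,r,z in D:
        q2=np.radians(a);s=np.radians(a+b);t=np.radians(a+b+c)
        o+=[x[0]+x[1]*np.sin(q2)+x[2]*np.sin(s)+x[3]*np.cos(s)+x[5]*np.sin(t)-r, x[4]+x[1]*np.cos(q2)+x[2]*np.cos(s)-x[3]*np.sin(s)+x[5]*np.cos(t)-z]
    return o
r=least_squares(f,[.05,.35,.35,0,.2,.2],bounds=([-.3,.1,.1,-.2,0,.05],[.3,.8,.8,.2,.6,.5]));print(r.x.round(4),np.round(r.fun,4))
E
```

```text
[0.35953594 0.21225107 0.13553038] [ 0.37310536  0.11975031 -0.9200284 ] [ 12.99996243   7.95643432 118.06105852   3.64202591  31.03619998
  82.50930159]
[0.0192 0.5267 0.3476 0.0967 0.1352 0.2595] [ 0.0001  0.0001 -0.0001 -0.0002 -0.      0.0003  0.     -0.0002]
```

```bash
cat >> h.py <<'E'
K=[.0192,.5267,.3476,.0967,.1352,.2595]
LO=[-178.18,-50.72,12.68,-81.47,9.98,-165.26];HI=[178.18,133.34,142.11,261.47,163.14,165.26]
def ik(p,R):
    p=np.array(p,float);w=p-R[:,2]*K[5]; out=[]
    j1=np.arctan2(w[1],w[0]); r=np.hypot(w[0],w[1])-K[0]; z=w[2]-K[4]
    L3=np.hypot(K[2],K[3]); off=np.arctan2(K[3],K[2]); D=np.hypot(r,z)
    c=(D*D-K[1]**2-L3**2)/(2*K[1]*L3)
    if abs(c)>1: return out
    e=np.arccos(c)
    j2=np.arctan2(r,z)-np.arctan2(L3*np.sin(e),K[1]+L3*np.cos(e)); j3=e-off
    Rf=Ro.from_euler('z',j1).as_matrix()@Ro.from_euler('y',j2+j3).as_matrix()
    M=Rf.T@R@Ro.from_euler('z',-90,degrees=True).as_matrix()
    a,b,g=Ro.from_matrix(M).as_euler('ZYZ',degrees=True)
    for (A,B,G) in((a,b,g),(a+180,-b,g+180)):
        if B<0: continue
        for A2 in(A-360,A,A+360):
            for G2 in (G-360,G,G+360):
                q=np.r_[np.degrees([j1,j2,j3]),A2,B,G2]
                if all(q>=np.array(LO)) and all(q<=np.array(HI)): out.append(q)
    return out
E
python3 - <<'E'
from h import *
p,R=pose();print(ik(p,R),env.observe()['q'])
for y in (-4,):
  for pit in (-50,-40,-20,0,20,40,50,60,70,80,90):
    print('stand',pit,[q.round(0).tolist() for q in ik([.69,.033,.165],tool(y,pit))])
for pit in (-40,-30,-20,-10,0): print('flat',pit,[q.round(0).tolist() for q in ik([.494,.254,0],tool(17,pit))])
for pit in (0,20,30,40,50,60): print('lay',pit,[q.round(0).tolist() for q in ik([.5,.033,0.01],tool(-4,pit))])
E
```

```text
[array([ 34.59126047,   8.20405816, 117.71582231, -12.17166892,
        32.48468276, 115.87630933])] [ 12.99996243   7.95643432 118.06105852   3.64202591  31.03619998
  82.50930159]
stand -50 []
stand -40 []
stand -20 [[2.0, 50.0, 34.0, 2.0, 115.0, 97.0]]
stand 0 [[3.0, 39.0, 55.0, 0.0, 86.0, 97.0]]
stand 20 [[4.0, 31.0, 73.0, -3.0, 56.0, 99.0]]
stand 40 [[5.0, 27.0, 90.0, -14.0, 25.0, 109.0]]
stand 50 []
stand 60 [[6.0, 29.0, 103.0, 218.0, 14.0, -122.0]]
stand 70 [[6.0, 32.0, 108.0, 199.0, 31.0, -103.0]]
stand 80 [[7.0, 37.0, 111.0, 194.0, 49.0, -97.0]]
stand 90 [[7.0, 43.0, 113.0, 192.0, 66.0, -95.0]]
flat -40 [[25.0, 55.0, 61.0, 5.0, 104.0, 97.0]]
flat -30 [[25.0, 50.0, 68.0, 4.0, 92.0, 97.0]]
flat -20 [[26.0, 45.0, 75.0, 3.0, 79.0, 98.0]]
flat -10 [[26.0, 41.0, 83.0, 2.0, 66.0, 99.0]]
flat 0 [[27.0, 38.0, 90.0, 0.0, 52.0, 100.0]]
lay 0 [[4.0, 33.0, 99.0, 0.0, 48.0, 98.0]]
lay 20 [[5.0, 30.0, 113.0, -11.0, 17.0, 109.0]]
lay 30 []
lay 40 [[8.0, 35.0, 127.0, 200.0, 22.0, -100.0]]
lay 50 [[9.0, 41.0, 133.0, 194.0, 44.0, -92.0]]
lay 60 [[10.0, 51.0, 138.0, 193.0, 68.0, -88.0]]
```

```bash
cat > fit.py <<'E'
from h import *
from scipy.optimize import least_squares
s=env.observe()
Q=[[-77.8831,21.8332,74.37,0,83.8587,-12.3375],[10.392,13.8988,86.195,-.0129,79.941,82.3759],[14.199,16.889,104.18,.0011,58.846,86.443],[12.99996243,7.95643432,118.06105852,3.64202591,31.03619998,82.50930159]]
P=[[.22762,-.50046,.23087],[.4275,.1978,.23109],[.36258,.21295,.11727],[.35953594,.21225107,.13553]]
Q.append(s['q'].tolist());P.append(np.array(s['position']).tolist())
def fk(q,K):
    a=np.radians(q);S=a[1]+a[2]
    w=np.array([K[0]+K[1]*np.sin(a[1])+K[2]*np.sin(S)+K[3]*np.cos(S),K[6],K[4]+K[1]*np.cos(a[1])+K[2]*np.cos(S)-K[3]*np.sin(S)])
    R1=Ro.from_euler('z',a[0]).as_matrix()
    R=R1@Ro.from_euler('YZYZ',[S,a[3],a[4],a[5]+np.pi/2][:3+0]).as_matrix() if 0 else R1@Ro.from_euler('y',S).as_matrix()@Ro.from_euler('z',a[3]).as_matrix()@Ro.from_euler('y',a[4]).as_matrix()@Ro.from_euler('z',a[5]+np.pi/2).as_matrix()
    return R1@w+R[:,2]*K[5],R
if __name__=='__main__':
    r=least_squares(lambda K:np.concatenate([fk(q,K)[0]-p for q,p in zip(Q,P)]),[0,.5,.35,.1,.2,.2,.118]);print(r.x.round(4).tolist(),np.round(r.fun*1000,1))
    print(fk(s['q'],r.x)[1]-pose()[1])
E
python3 fit.py
```

```text
[-0.0, 0.5372, 0.3508, 0.103, 0.13, 0.2575, 0.1175] [ 0.  0.  0.  0.  0. -0.  0. -0. -0. -0.  0.  0. -0.  0.  0.]
[[ 2.22044605e-16 -3.88578059e-16 -2.77555756e-16]
 [-2.77555756e-16 -1.11022302e-16 -2.91433544e-16]
 [-1.11022302e-16  1.05926552e-16 -2.22044605e-16]]
```

```bash
sed -i "s/^K=.*/K=[0,.5372,.3508,.103,.13,.2575,.1175]/; s/j1=np.arctan2(w\[1\],w\[0\]); r=np.hypot(w\[0\],w\[1\])-K\[0\]/rho=np.hypot(w[0],w[1]); j1=np.arctan2(w[1],w[0])-np.arcsin(K[6]\/rho); r=np.sqrt(rho**2-K[6]**2)/" h.py
python3 - <<'E'
from h import *
p,R=pose();print(ik(p,R),env.observe()['q'])
for pit in (-40,-30,-20,0,20,30,35,40,50,60,70,80,90):
    print('stand',pit,[q.round(0).tolist() for q in ik([.69,.033,.165],tool(-4,pit))])
for pit in (-40,-30,-20,-10,0): print('flat',pit,[q.round(0).tolist() for q in ik([.494,.254,0],tool(17,pit))])
for pit in (0,20,30,40,50,60): print('lay',pit,[q.round(0).tolist() for q in ik([.5,.033,0.01],tool(-4,pit))])
E
```

```text
[array([ 12.99996243,   7.95505859, 118.06264544,   3.6420482 ,
        31.0359892 ,  82.50927557])] [ 12.99996243   7.95643432 118.06105852   3.64202591  31.03619998
  82.50930159]
stand -40 []
stand -30 [[-7.0, 56.0, 24.0, -2.0, 130.0, 87.0]]
stand -20 [[-7.0, 50.0, 35.0, -1.0, 115.0, 87.0]]
stand 0 [[-7.0, 39.0, 55.0, -0.0, 86.0, 87.0]]
stand 20 [[-8.0, 31.0, 73.0, 1.0, 56.0, 86.0]]
stand 30 [[-8.0, 28.0, 81.0, 3.0, 40.0, 85.0]]
stand 35 [[-8.0, 27.0, 85.0, 4.0, 32.0, 83.0]]
stand 40 [[-8.0, 27.0, 89.0, 6.0, 24.0, 81.0]]
stand 50 []
stand 60 [[-9.0, 29.0, 102.0, 160.0, 12.0, -73.0]]
stand 70 [[-9.0, 32.0, 107.0, 171.0, 29.0, -84.0]]
stand 80 [[-9.0, 37.0, 111.0, 173.0, 47.0, -86.0]]
stand 90 [[-9.0, 42.0, 112.0, 175.0, 65.0, -88.0]]
flat -40 [[15.0, 55.0, 61.0, -1.0, 104.0, 89.0]]
flat -30 [[15.0, 50.0, 68.0, -1.0, 92.0, 89.0]]
flat -20 [[15.0, 45.0, 75.0, -1.0, 80.0, 88.0]]
flat -10 [[15.0, 41.0, 83.0, -0.0, 66.0, 88.0]]
flat 0 [[15.0, 38.0, 90.0, 0.0, 52.0, 88.0]]
lay 0 [[-10.0, 33.0, 99.0, 0.0, 48.0, 84.0]]
lay 20 [[-11.0, 30.0, 113.0, 8.0, 17.0, 75.0]]
lay 30 []
lay 40 [[-13.0, 35.0, 127.0, 165.0, 22.0, -83.0]]
lay 50 [[-14.0, 41.0, 134.0, 169.0, 45.0, -89.0]]
lay 60 [[-15.0, 51.0, 139.0, 170.0, 70.0, -92.0]]
```

```bash
python3 - <<'E'
from h import *
R1=tool(17.3)
print(need([.4942,.2537,.06],R1,6))
r=need([.4942,.2537,.06],R1,6)
p,R=sim([r]*6);print(p,[q.round(0) for q in ik(p,R)])
E
```

```text
[0.501, 0.005, 0.446, -0.002, -0.447, 0.009]
[0.49424603 0.2536768  0.05992921] [array([15., 33., 87.,  0., 60., 88.])]
```

>>> jog_arm([
  [[0.5,0.005,0.445,0,-0.447,0.01],[0.5,0.005,0.445,0,-0.447,0.01],[0.5,0.005,0.445,0,-0.447,0.01],[0.5,0.005,0.445,0,-0.447,0.01],[0.5,0.005,0.445,0,-0.447,0.01],[0.5,0.005,0.445,0,-0.447,0.01],[0,0,0,0,0,0],[0,0,0,0,0,0]],
])

```text
time_s: 10.0
position: [0.4972, 0.2542, 0.0608]
tool_rot: [[0.955, 0.296, -0.001], [0.296, -0.955, 0.001], [-0.001, -0.002, -1.0]]
ft_force: [-0.1, -0.4, 0.7]
grip_width: 0.0852
```

```bash
python3 - <<'E'
from h import *
print(pose()[0]);board(fn='w4.png')
print(need([.4942,.2537,-.0015],tool(17.3),2))
E
```

```text
[0.49722976 0.25423217 0.06084682]
wrist 0.73 19967 ((460.71807861328125, 243.24124145507812), (117.36979675292969, 66.72817993164062), 17.22163963317871) [[394.79998779296875, 257.70001220703125], [414.5, 194.0], [526.5999755859375, 228.6999969482422], [506.8999938964844, 292.5]] zmed 0.02
[-0.032, -0.002, 0.795, -0.006, -0.006, -0.003]
```

View pics/w4.png

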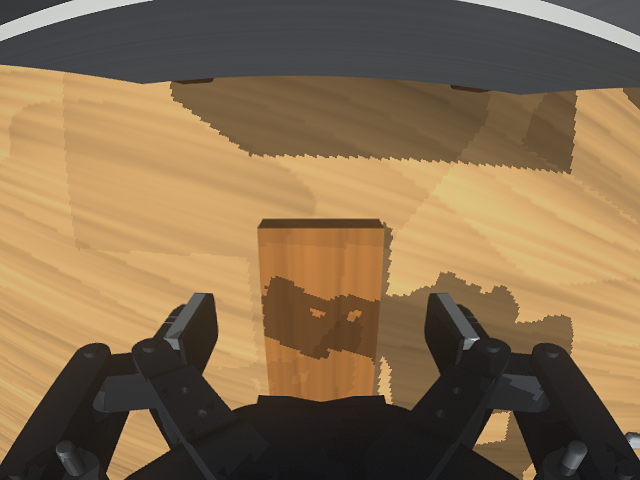

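The board end (258–383) is centred between the fingers. I'll descend, grip and lift.

>>> jog_arm([
  [[0,0,0.5,0,0,0],[0,0,0.6,0,0,0],[0,0,0.44,0,0,0],[0,0,0,0,0,0]],
])

```text
time_s: 10.5
position: [0.4957, 0.2541, -0.0006]
tool_rot: [[0.955, 0.297, -0.001], [0.297, -0.955, 0.002], [-0.001, -0.002, -1.0]]
ft_force: [-0.1, -0.2, 0.3]
grip_width: 0.0851
```

>>> jog_arm([
  [[0,0,0,0,0,0],[0,0,0,0,0,0],[0,0,0,0,0,0],[0,0,0,0,0,0],[0,0,0,0,0,0],[0,0,-0.2,0,0,0],[0,0,-0.4,0,0,0],[0,0,-0.4,0,0,0],[0,0,0,0,0,0]],
], grip=-1, squeeze=90)

```text
time_s: 11.4
position: [0.4985, 0.2548, 0.043]
tool_rot: [[0.955, 0.297, 0.007], [0.297, -0.955, 0.004], [0.008, -0.002, -1.0]]
ft_force: [-0.4, 0.0, -1.4]
grip_width: 0.0637
```

```bash
python3 - <<'E'
from h import *
p,R=pose();print(p);print(Ro.from_matrix(R.T@tool(17.3)).as_rotvec())
n=12;r=need([.50,.030,.045],tool(-4),n);print(r)
for k in range(0,n+1,3):
    pp,RR=sim([r]*k);print(pp.round(3),[q.round(0) for q in ik(pp,RR)])
E
```

```text
[0.49851615 0.25475837 0.04302886]
[-0.00156342 -0.00800215 -0.00081123]
[-0.058, 0.467, -0.005, -0.002, -0.004, 0.206]
[0.499 0.255 0.043] [array([15., 34., 88.,  0., 58., 88.])]
[0.507 0.199 0.043] [array([ 9., 33., 90.,  0., 56., 87.])]
[0.51  0.143 0.044] [array([ 3., 32., 93.,  0., 55., 86.])]
[0.508 0.086 0.045] [array([-4., 31., 95.,  0., 54., 85.])]
[0.5   0.03  0.045] [array([-10.,  30.,  97.,  -0.,  53.,  84.])]
```

>>> jog_arm([
  [[0,0.25,0,0,0,0.1],[-0.06,0.47,0,0,0,0.21],[-0.06,0.47,0,0,0,0.21],[-0.06,0.47,0,0,0,0.21],[-0.06,0.47,0,0,0,0.21],[-0.06,0.47,0,0,0,0.21],[-0.06,0.47,0,0,0,0.21],[-0.06,0.47,0,0,0,0.21],[-0.06,0.47,0,0,0,0.21],[-0.06,0.47,0,0,0,0.21]],
])

```text
time_s: 12.4
position: [0.5054, 0.0735, 0.0391]
tool_rot: [[1.0, 0.0, 0.001], [0.0, -1.0, 0.003], [0.001, -0.003, -1.0]]
ft_force: [-0.5, -0.2, -1.8]
grip_width: 0.0632
```

>>> jog_arm([
  [[-0.06,0.47,0,0,0,0.21],[-0.06,0.47,0,0,0,0.21],[-0.06,0.22,0,0,0,0.1],[0,0,0,0,0,0]],
])

```text
time_s: 12.8
position: [0.4971, 0.0278, 0.0393]
tool_rot: [[0.997, -0.077, 0.001], [-0.077, -0.997, 0.003], [0.001, -0.003, -1.0]]
ft_force: [-0.6, -0.1, -2.5]
grip_width: 0.0633
```

```bash
python3 - <<'E'
from h import *
p,R=pose();print(p,R)
grab('side','s5.png'); r=[x for x in spotter.trace('side','board')]
im,d,W=grab('side')
P=W[r[0]['pixels']];P=P[~np.isnan(P[:,0])];print(np.percentile(P,[1,50,99],axis=0).round(3))
u=R[:,0];a=(P-p)@u
for k in np.arange(-.18,.03,.03):
    m=(a>k)&(a<k+.03)
    if m.sum()>20: print(k.round(2),np.percentile(P[m,2],[5,50,95]).round(4))
E
```

```text
[0.49711778 0.02778342 0.03926798] [[ 9.96996908e-01 -7.74358226e-02  9.27166302e-04]
 [-7.74380673e-02 -9.96993516e-01  2.69701820e-03]
 [ 7.15532969e-04 -2.76071677e-03 -9.99995933e-01]]
[[ 0.327 -0.002  0.036]
 [ 0.406  0.045  0.055]
 [ 0.508  0.075  0.058]]
-0.18 [0.0377 0.0544 0.0568]
-0.15 [0.0413 0.055  0.057 ]
-0.12 [0.041  0.0552 0.057 ]
-0.09 [0.0407 0.0554 0.0574]
-0.06 [0.0413 0.0554 0.0573]
-0.03 [0.0417 0.0556 0.0575]
0.0 [0.0539 0.0559 0.0575]
```

View pics/s5.png

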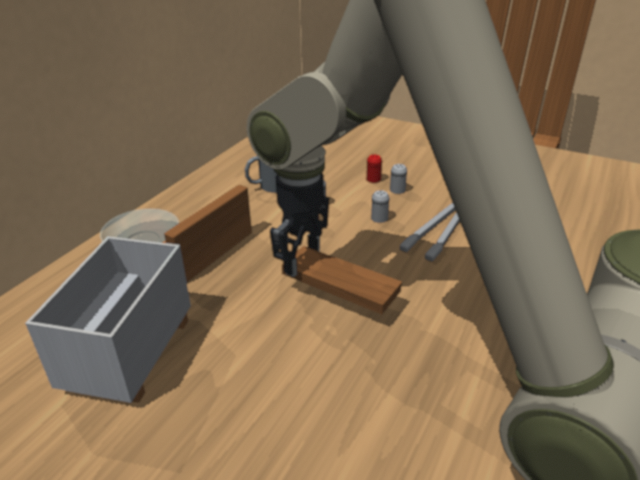

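>>> jog_arm([
  [[0,0,0.4,0,0,0],[0,0,0.3,0,0,0],[0,0,0.2,0,0,0],[0,0,0,0,0,0]],
])

```text
time_s: 13.35
position: [0.4976, 0.0294, 0.0032]
tool_rot: [[0.997, -0.074, 0.001], [-0.074, -0.997, 0.003], [0.001, -0.003, -1.0]]
ft_force: [1.6, -0.3, -2.5]
grip_width: 0.0635
```

>>> jog_arm([
  [[0,0,0,0,0,0],[0,0,0,0,0,0],[0,0,0,0,0,0]],
], grip=1)

```text
time_s: 13.65
position: [0.4979, 0.0289, 0.004]
tool_rot: [[0.997, -0.075, 0.003], [-0.075, -0.997, 0.002], [0.002, -0.003, -1.0]]
ft_force: [0.2, -0.2, 0.2]
grip_width: 0.0852
```

```bash
python3 - <<'E'
from h import *
p,R=pose();print(p)
board(('wrist','side'))
y=np.degrees(np.arctan2(R[1,0],R[0,0]));print(y)
R1=tool(y,-35)
n=5
pa=[.4971,.0278,.015];print(need(pa,None,1))
r=need([.4915,.0278,.018],R1,n,p0=np.array(pa),R0=tool(y));print(r)
pp,RR=sim([r]*n,np.array(pa),tool(y));print(pp,RR[:,2],[q.round(0) for q in ik(pp,RR)])
print(need([.491,.0282,.0037],R1,1,p0=pp,R0=RR))
E
```

```text
[0.49785549 0.02892621 0.00396107]
wrist 0.69 21319 ((484.3501281738281, 29.999664306640625), (66.71367645263672, 67.39518737792969), 85.28771209716797) [[448.0, -0.5], [515.2000122070312, -6.0], [520.7000122070312, 60.5], [453.5, 66.0]] zmed 0.02
side 0.63 2962 ((423.21929931640625, 36.67508316040039), (69.92125701904297, 191.63308715820312), 85.1997299194336) [[324.79998779296875, 9.899999618530273], [515.7999877929688, -6.199999809265137], [521.5999755859375, 63.5], [330.70001220703125, 79.5]] zmed 0.0189
-4.310518845756368
[-0.014, 0.027, -0.28, 0.0, 0.0, 0.0]
[-0.031, 0.002, -0.008, -0.0, -0.814, -0.0]
[0.49153999 0.02781795 0.01800626] [-0.57165561  0.04308855 -0.81936148] [array([-9., 46., 76., -3., 93., 86.])]
[0.193, -0.009, 0.301, -0.0, -0.002, -0.0]
```

>>> jog_arm([
  [[-0.03,0,-0.28,0,0,0],[-0.03,0,-0.01,0,-0.81,0],[-0.03,0,-0.01,0,-0.81,0],[-0.03,0,-0.01,0,-0.81,0],[-0.03,0,-0.01,0,-0.81,0],[-0.03,0,-0.01,0,-0.82,0],[0.19,0,0.15,0,0,0],[0,0,0.15,0,0,0],[0,0,0,0,0,0]],
])

```text
time_s: 14.75
position: [0.4894, 0.0296, 0.0037]
tool_rot: [[0.819, -0.075, -0.569], [-0.06, -0.997, 0.045], [-0.57, -0.003, -0.821]]
ft_force: [-0.3, -0.6, 0.2]
grip_width: 0.0853
```

```bash
python3 - <<'E'
from h import *
s=env.observe();p,R=pose();print(p,R[:,2],s['ft_force'])
grab('wrist','w6.png')
print(need([.491,.0290,.0037],tool(-4.5,-35),1))
E
```

```text
[0.48941435 0.02961375 0.00371827] [-0.56862537  0.04531886 -0.8213473 ] [-0.28083389 -0.58718503  0.16835804]
[0.034, 0.011, -0.006, -0.004, -0.03, 0.028]
```

View pics/w6.png

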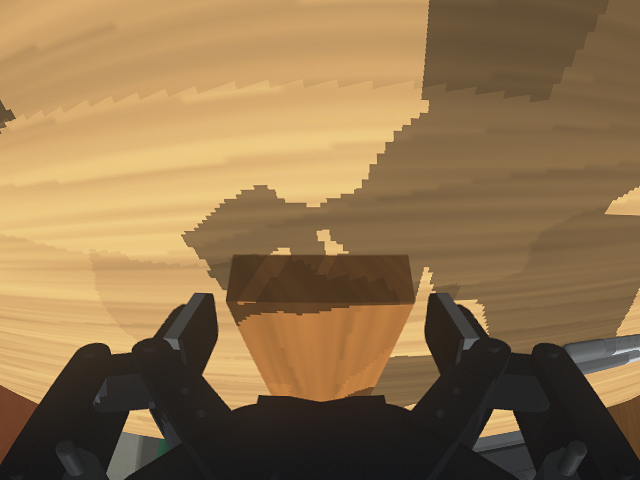

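>>> jog_arm([
  [[0,0,0,0,0,0],[0,0,0,0,0,0],[0,0,0,0,0,0],[0,0,0,0,0,0],[0,0,0,0,0,0],[-0.2,0,-0.3,0,0,0],[-0.35,0,-0.5,0,0,0],[-0.35,0,-0.5,0,0,0],[-0.2,0,-0.3,0,0,0],[0,0,0,0,0,0]],
], grip=-1, squeeze=100)

```text
time_s: 15.8
position: [0.4917, 0.029, 0.0835]
tool_rot: [[0.822, -0.075, -0.565], [-0.061, -0.997, 0.045], [-0.567, -0.002, -0.824]]
ft_force: [-0.4, 1.1, -2.2]
grip_width: 0.063
```

```bash
cat > st.py <<'E'
from h import *
xr=np.array([np.cos(np.radians(-3.85)),np.sin(np.radians(-3.85))]);O=np.array([.675,.033])
def W3(x,z,yy=0.): 
    q=O+x*xr+yy*np.array([-xr[1],xr[0]]); return np.array([q[0],q[1],z])
def tcp(foot,phi,s=.161,h=.0037):
    a=np.radians(phi); return W3(foot+s*np.sin(a)-h*np.cos(a), s*np.cos(a)+h*np.sin(a))
E
python3 - <<'E'
from st import *
s=env.observe();p,R=pose();print(p,R,s['ft_force'],s['grip_width'])
t=tcp(-.027,12);print('stand',t)
R1=tool(-3.85,43.4)
n=14
tgt=t+np.r_[-.05*xr,.045]
r=need(tgt,R1,n);print(r)
for k in range(0,n+1,2):
    pp,RR=sim([r]*k);print(pp.round(3),[q.round(0).tolist() for q in ik(pp,RR)])
grab('side','s7.png')
E
```

```text
[0.49173075 0.02904122 0.08349991] [[ 0.82151675 -0.07531272 -0.56518866]
 [-0.06073185 -0.99715728  0.0445982 ]
 [-0.5669408  -0.00231322 -0.82375529]] [-0.43211624  1.1120056  -2.21657225] 0.06295708942483262
stand [0.67784819 0.03280833 0.15825104]
[0.268, -0.031, -0.223, -0.001, 0.648, -0.004]
[0.492 0.029 0.083] [[-9.0, 41.0, 74.0, -3.0, 100.0, 86.0]]
[0.519 0.029 0.087] [[-9.0, 38.0, 75.0, -2.0, 90.0, 86.0]]
[0.546 0.03  0.097] [[-9.0, 34.0, 78.0, -1.0, 80.0, 86.0]]
[0.57  0.031 0.111] [[-9.0, 31.0, 81.0, 0.0, 70.0, 85.0]]
[0.591 0.032 0.129] [[-9.0, 27.0, 84.0, 1.0, 58.0, 85.0]]
[0.608 0.033 0.151] [[-9.0, 24.0, 88.0, 3.0, 46.0, 84.0]]
[0.621 0.034 0.176] [[-9.0, 21.0, 93.0, 5.0, 34.0, 82.0]]
[0.628 0.036 0.203] [[-9.0, 19.0, 98.0, 10.0, 20.0, 77.0]]
```

View pics/s7.png

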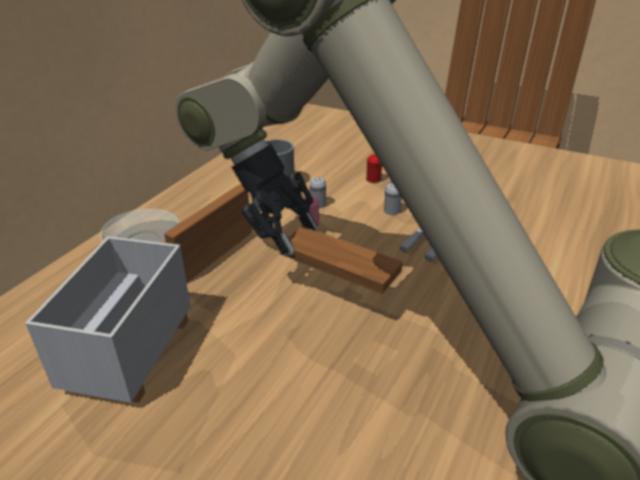

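```bash
python3 - <<'E'
from st import *
p,R=pose()
for a in ([.628,.036,.227],[.628,.036,.203],[.65,.035,.2],[.678,.033,.16]):
    print([q.round(1).tolist() for q in ik(a,tool(-3.85,43.4))])
E
```

```text
[[-8.9, 16.7, 96.0, 8.5, 24.3, 78.5]]
[[-8.9, 18.6, 98.0, 10.1, 20.4, 76.8]]
[[-8.6, 20.7, 95.1, 9.2, 21.2, 78.0]]
[[-8.4, 26.2, 93.8, 10.7, 16.9, 76.4]]
```

>>> jog_arm([
  [[-0.17,0,-0.25,0,0,0],[-0.17,0,-0.25,0,0,0],[0.27,-0.03,-0.22,0,0.65,0],[0.27,-0.03,-0.22,0,0.65,0],[0.27,-0.03,-0.22,0,0.65,0],[0.27,-0.03,-0.22,0,0.65,0],[0.27,-0.03,-0.22,0,0.65,0],[0.27,-0.03,-0.22,0,0.65,0],[0.27,-0.03,-0.22,0,0.65,0],[0.27,-0.03,-0.22,0,0.65,0]],
])

```text
time_s: 16.85
position: [0.5912, 0.0311, 0.1507]
tool_rot: [[0.982, -0.075, 0.175], [-0.075, -0.997, -0.011], [0.175, -0.003, -0.985]]
ft_force: [0.0, 0.5, -2.2]
grip_width: 0.0633
```

>>> jog_arm([
  [[0.27,-0.03,-0.22,0,0.65,0],[0.27,-0.03,-0.22,0,0.65,0],[0.27,-0.03,-0.22,0,0.65,0],[0.27,-0.03,-0.22,0,0.65,0],[0.27,-0.03,-0.22,0,0.65,0],[0.27,-0.03,-0.22,0,0.65,0],[0,0,0,0,0,0],[0,0,0,0,0,0]],
])

```text
time_s: 17.65
position: [0.6284, 0.0353, 0.2232]
tool_rot: [[0.726, -0.075, 0.683], [-0.057, -0.997, -0.049], [0.685, -0.003, -0.729]]
ft_force: [0.7, -0.3, -2.1]
grip_width: 0.0636
```

```bash
cat > bd.py <<'E'
from st import *
def standing(fn):
    for n in('side','scene'):
        im,d,W=grab(n,fn+n+'.png'); rs=spotter.trace(n,'board')
        for r in rs[:1]:
            P=W[r['pixels']];P=P[~np.isnan(P[:,0])]
            D=P[:,:2]-O;x=D@xr;y=D@np.array([-xr[1],xr[0]])
            print(n,r['score'],len(P),'z',np.percentile(P[:,2],[.5,50,99.5]).round(4),'y',np.percentile(y,[.5,99.5]).round(4))
            for k in np.arange(0,.26,.02):
                m=(P[:,2]>k)&(P[:,2]<k+.02)
                if m.sum()>15: print('  z',round(k+.01,2),'x',np.percentile(x[m],[5,50,95]).round(4),'y',np.percentile(y[m],[3,97]).round(4))
E
python3 - <<'E'
from bd import *
p,R=pose();print(p,R,env.observe()['q'].round(1));standing('t1')
E
```

```text
[0.62838942 0.03525992 0.22315742] [[ 0.72638478 -0.07513866  0.6831686 ]
 [-0.05668439 -0.99716905 -0.04940401]
 [ 0.68494674 -0.00283868 -0.72858761]] [-8.9 17.1 96.1  8.1 23.9 79.3]
side 0.63 3339 z [0.0668 0.1515 0.2442] y [-0.0309  0.0362]
  z 0.07 x [-0.094  -0.0917 -0.0765] y [-0.0263  0.0357]
  z 0.09 x [-0.0917 -0.0882 -0.0727] y [-0.0279  0.0353]
  z 0.11 x [-0.0872 -0.0839 -0.0703] y [-0.0279  0.0351]
  z 0.13 x [-0.0827 -0.0797 -0.0657] y [-0.0279  0.0353]
  z 0.15 x [-0.0789 -0.0755 -0.0603] y [-0.028  0.035]
  z 0.17 x [-0.0745 -0.0714 -0.0575] y [-0.0289  0.0348]
  z 0.19 x [-0.0704 -0.0672 -0.0514] y [-0.0285  0.0346]
  z 0.21 x [-0.0661 -0.063  -0.0481] y [-0.0289  0.0344]
  z 0.23 x [-0.0624 -0.0606 -0.0587] y [-0.0269  0.0329]
  z 0.25 x [-0.047  -0.0419 -0.0369] y [0.0306 0.0347]
scene 0.77 3268 z [0.0631 0.1707 0.2515] y [-0.0334  0.0351]
  z 0.07 x [-0.0849 -0.0756 -0.0708] y [-0.0273  0.0347]
  z 0.09 x [-0.086  -0.0719 -0.066 ] y [-0.0281  0.0349]
  z 0.11 x [-0.0791 -0.0656 -0.0621] y [-0.0282  0.0346]
  z 0.13 x [-0.0754 -0.0649 -0.0579] y [-0.0291  0.0345]
  z 0.15 x [-0.0711 -0.0565 -0.0531] y [-0.0302  0.0344]
  z 0.17 x [-0.067  -0.0579 -0.0497] y [-0.0291  0.034 ]
  z 0.19 x [-0.0642 -0.0483 -0.0445] y [-0.0306  0.0341]
  z 0.21 x [-0.0576 -0.0475 -0.0413] y [-0.0294  0.0338]
  z 0.23 x [-0.0523 -0.0399 -0.036 ] y [-0.0314  0.0337]
  z 0.25 x [-0.0529 -0.0428 -0.0347] y [-0.0303  0.0329]
```

View pics/t1side.png

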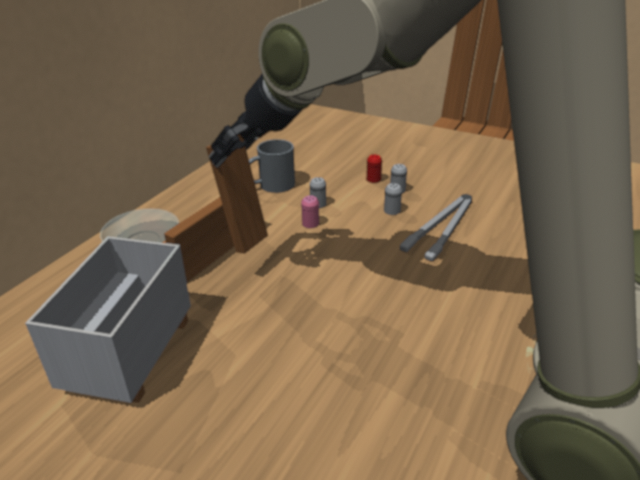

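```bash
python3 - <<'E'
from st import *
p,R=pose();R=tool(-3.85,43.2)
a=p+np.r_[.038*xr,-.030]
print(need(a,tool(-3.85,43),3)); print(need(a+np.r_[0,0,-.029],tool(-3.85,43),3,p0=a,R0=tool(-3.85,43)))
print(need([0.01*xr[0],.01*xr[1],0],tool(-3.85,43),1,p0=np.zeros(3),R0=tool(-3.85,43)))
E
```

```text
[0.06, -0.001, 0.399, 0.008, -0.013, -0.018]
[-0.165, 0.0, 0.177, 0.0, 0.0, 0.0]
[0.183, 0.0, 0.17, 0.0, 0.0, 0.0]
```

>>> jog_arm([
  [[0.06,0,0.4,0.01,0,-0.02],[0.06,0,0.4,0.01,0,-0.02],[0.06,0,0.4,0,0,-0.02],[-0.16,0,0.18,0,0,0],[-0.16,0,0.18,0,0,0],[-0.16,0,0.18,0,0,0],[0,0,0,0,0,0],[0,0,0,0,0,0]],
])

```text
time_s: 18.65
position: [0.6677, 0.0324, 0.1647]
tool_rot: [[0.725, -0.067, 0.686], [-0.048, -0.998, -0.047], [0.687, 0.001, -0.726]]
ft_force: [0.5, 0.2, -1.4]
grip_width: 0.0635
```

```bash
python3 - <<'E'
from bd import *
s=env.observe();p,R=pose();print(p,R[:,2],s['ft_force']);standing('t2')
E
```

```text
[0.66765747 0.03242031 0.16474412] [ 0.6857195  -0.04685477 -0.72635625] [ 0.48958584  0.24508992 -1.43914814]
side 0.84 2987 z [0.0089 0.0925 0.185 ] y [-0.0327  0.0353]
  z 0.01 x [-0.0545 -0.0523 -0.0391] y [-0.0294  0.0343]
  z 0.03 x [-0.0519 -0.0489 -0.036 ] y [-0.0273  0.0346]
  z 0.05 x [-0.0478 -0.0444 -0.0292] y [-0.0293  0.0345]
  z 0.07 x [-0.0435 -0.0406 -0.0257] y [-0.0294  0.0343]
  z 0.09 x [-0.0393 -0.0362 -0.0215] y [-0.0299  0.0344]
  z 0.11 x [-0.0349 -0.0322 -0.0178] y [-0.0301  0.0343]
  z 0.13 x [-0.0314 -0.0281 -0.0131] y [-0.0291  0.0343]
  z 0.15 x [-0.0272 -0.0237 -0.0086] y [-0.0286  0.0342]
  z 0.17 x [-0.024  -0.0216 -0.0187] y [-0.0281  0.0334]
  z 0.19 x [-0.0195 -0.0029  0.0018] y [-0.0228  0.0347]
scene 0.75 2224 z [-0.0016  0.1435  0.1941] y [-0.0926  0.0355]
  z 0.05 x [-0.0435 -0.0352 -0.0312] y [-0.0129  0.0339]
  z 0.07 x [-0.0383 -0.029  -0.0188] y [-0.027  0.034]
  z 0.09 x [-0.0333 -0.0172 -0.0144] y [-0.0308  0.034 ]
  z 0.11 x [-0.0286 -0.0176 -0.0107] y [-0.0283  0.034 ]
  z 0.13 x [-0.0252 -0.0098 -0.0058] y [-0.0306  0.034 ]
  z 0.15 x [-0.02   -0.0083 -0.0028] y [-0.0283  0.0335]
  z 0.17 x [-0.0131 -0.0014  0.0019] y [-0.0319  0.0374]
  z 0.19 x [-0.0137 -0.0035  0.0041] y [-0.0313  0.0329]
```

>>> jog_arm([
  [[0.09,0,0.085,0,0,0],[0.09,0,0.085,0,0,0],[-0.05,0,0.055,0,0,0],[-0.04,0,0.045,0,0,0],[0,0,0,0,0,0],[0,0,0,0,0,0]],
])

```text
time_s: 19.45
position: [0.6788, 0.0316, 0.1608]
tool_rot: [[0.722, -0.067, 0.689], [-0.047, -0.998, -0.047], [0.69, 0.002, -0.723]]
ft_force: [0.2, -0.3, 5.1]
grip_width: 0.0636
```

>>> jog_arm([
  [[0.05,0,0.04,0,0,0],[0.03,0,0.025,0,0,0],[0,0,0,0,0,0]],
])

```text
time_s: 19.75
position: [0.6824, 0.0314, 0.1603]
tool_rot: [[0.724, -0.067, 0.687], [-0.047, -0.998, -0.047], [0.688, 0.002, -0.725]]
ft_force: [-2.3, -0.3, 6.5]
grip_width: 0.0632
```

```bash
python3 - <<'E'
from bd import *
s=env.observe();p,R=pose();print(p,R[:,2],s['ft_force']);standing('t3')
E
```

```text
[0.68237962 0.03136776 0.16032954] [ 0.68687049 -0.04707376 -0.72525374] [-2.25522945 -0.29635233  6.51486934]
side 0.19 3072 z [0.0021 0.0875 0.1804] y [-0.0333  0.0353]
  z 0.01 x [-0.0434 -0.0404 -0.0267] y [-0.0295  0.0345]
  z 0.03 x [-0.0396 -0.0364 -0.0212] y [-0.029   0.0343]
  z 0.05 x [-0.0355 -0.0318 -0.0165] y [-0.0297  0.0344]
  z 0.07 x [-0.0305 -0.0269 -0.0121] y [-0.0299  0.0338]
  z 0.09 x [-0.0257 -0.0225 -0.0075] y [-0.0297  0.0343]
  z 0.11 x [-0.0213 -0.0178 -0.0029] y [-0.0298  0.034 ]
  z 0.13 x [-0.0167 -0.0133  0.0003] y [-0.0298  0.0341]
  z 0.15 x [-0.0118 -0.0086  0.0023] y [-0.0304  0.0339]
  z 0.17 x [-0.0086 -0.0061  0.0145] y [-0.0267  0.034 ]
  z 0.19 x [-0.0394 -0.0014  0.0157] y [-0.0212  0.0405]
scene 0.59 1775 z [-0.0018  0.1465  0.1893] y [-0.1717  0.0343]
  z 0.07 x [-0.0266 -0.023  -0.0176] y [0.0311 0.0343]
  z 0.09 x [-0.0221 -0.0097 -0.002 ] y [-0.0158  0.0344]
  z 0.11 x [-0.0161 -0.0021  0.0036] y [-0.0295  0.0339]
  z 0.13 x [-0.0114  0.0052  0.0086] y [-0.0305  0.0341]
  z 0.15 x [-0.0049  0.0057  0.0127] y [-0.0293  0.0336]
  z 0.17 x [0.0068 0.0148 0.0181] y [-0.0311  0.0336]
  z 0.19 x [0.0004 0.0099 0.0187] y [-0.0308  0.0326]
```

View pics/t3scene.png

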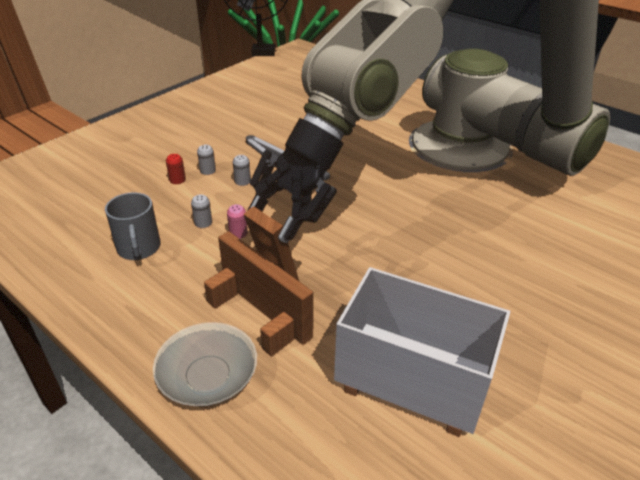

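The board stands at (270,245), leaning on the rail. The shaker formerly at (251,178) now appears at (241,168), so it was knocked and I'll re-measure it later. Opening the jaws.

>>> jog_arm([
  [[0,0,0,0,0,0],[0,0,0,0,0,0],[0,0,0,0,0,0],[0,0,0,0,0,0]],
], grip=1)

```text
time_s: 20.35
position: [0.6819, 0.0315, 0.1593]
tool_rot: [[0.725, -0.067, 0.685], [-0.048, -0.998, -0.047], [0.687, 0.001, -0.727]]
ft_force: [0.4, -0.5, -1.4]
grip_width: 0.0856
```

```bash
python3 - <<'E'
from bd import *
s=env.observe();p,R=pose();print(p,R[:,2],s['ft_force']);standing('t4')
E
```

```text
[0.68185877 0.03145337 0.15930784] [ 0.6853874  -0.04680958 -0.72667254] [ 0.3955841  -0.51005746 -1.40299034]
side 0.95 2944 z [0.0046 0.0869 0.164 ] y [-0.0325  0.0354]
  z 0.01 x [-0.0417 -0.0387 -0.0246] y [-0.029   0.0345]
  z 0.03 x [-0.0383 -0.0349 -0.0215] y [-0.0289  0.0346]
  z 0.05 x [-0.0337 -0.0304 -0.0171] y [-0.0302  0.0342]
  z 0.07 x [-0.0296 -0.026  -0.012 ] y [-0.0293  0.0346]
  z 0.09 x [-0.0248 -0.0216 -0.0073] y [-0.0292  0.0342]
  z 0.11 x [-0.0205 -0.0171 -0.0027] y [-0.0286  0.0341]
  z 0.13 x [-0.0159 -0.0126  0.0019] y [-0.028   0.0342]
  z 0.15 x [-0.0118 -0.0086  0.    ] y [-0.03    0.0342]
  z 0.17 x [-0.0083 -0.0064 -0.0043] y [-0.0261  0.0254]
scene 0.58 1772 z [0.074  0.1504 0.1892] y [-0.0325  0.0347]
  z 0.07 x [-0.0256 -0.0219 -0.0175] y [0.0314 0.034 ]
  z 0.09 x [-0.0196 -0.0097 -0.0034] y [-0.014  0.034]
  z 0.11 x [-0.0148 -0.0029  0.0042] y [-0.0297  0.034 ]
  z 0.13 x [-0.0103  0.0059  0.0092] y [-0.0291  0.034 ]
  z 0.15 x [-0.0055  0.0058  0.013 ] y [-0.0281  0.0336]
  z 0.17 x [-0.0021  0.0138  0.0179] y [-0.0292  0.034 ]
  z 0.19 x [0.0008 0.0105 0.019 ] y [-0.0304  0.033 ]
```

View pics/t4side.png

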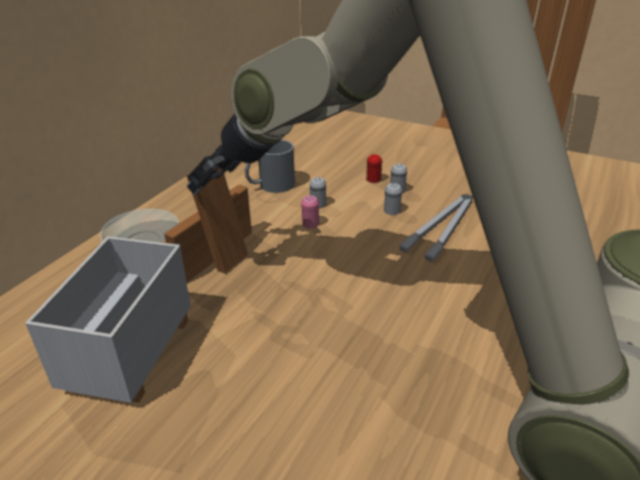

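```bash
python3 - <<'E'
from st import *
s=env.observe();p,R=pose()
D=p[:2]-O;print('tcp rail', D@xr, D@np.array([-xr[1],xr[0]]),p[2])
yy=D@np.array([-xr[1],xr[0]])
for pit in(-28,-32,-36):
    a=np.radians(pit);G=np.array([.0049,.1642]);T=G+.018*np.array([np.sin(a),-np.cos(a)])
    t=W3(T[0],T[1],yy);R1=tool(-3.85,pit)
    n=10;r=need(t,R1,n);print(pit,t,r)
    if pit==-32:
        for k in range(0,n+1,2):
            pp,RR=sim([r]*k);print('  ',pp.round(3),[q.round(0).tolist() for q in ik(pp,RR)])
    print([q.round(0).tolist() for q in ik(t,R1)])
E
```

```text
tcp rail 0.00698612328527707 -0.001111039315958532 0.15952144595839063
-28 [0.67138292 0.03212986 0.14830694] [-0.033, -0.0, 0.024, 0.001, -0.831, 0.0]
[[-7.0, 53.0, 34.0, -2.0, 122.0, 87.0]]
-32 [0.67029732 0.03220292 0.14893513] [-0.036, -0.0, 0.023, 0.001, -0.877, 0.0]
   [0.682 0.031 0.16 ] [[-8.0, 27.0, 93.0, 11.0, 17.0, 76.0]]
   [0.681 0.031 0.156] [[-8.0, 28.0, 82.0, 3.0, 41.0, 84.0]]
   [0.679 0.032 0.153] [[-8.0, 33.0, 70.0, 1.0, 64.0, 86.0]]
   [0.676 0.032 0.151] [[-7.0, 39.0, 57.0, -0.0, 86.0, 87.0]]
   [0.673 0.032 0.15 ] [[-7.0, 46.0, 44.0, -1.0, 107.0, 87.0]]
   [0.67  0.032 0.149] [[-7.0, 55.0, 30.0, -2.0, 127.0, 86.0]]
[[-7.0, 55.0, 30.0, -2.0, 127.0, 86.0]]
-36 [0.66925808 0.03227286 0.14963769] [-0.038, -0.0, 0.022, 0.001, -0.924, 0.0]
[[-7.0, 57.0, 26.0, -2.0, 132.0, 86.0]]
```

>>> jog_arm([
  [[-0.035,0,0.023,0,-0.88,0],[-0.035,0,0.023,0,-0.88,0],[-0.035,0,0.023,0,-0.88,0],[-0.035,0,0.023,0,-0.88,0],[-0.035,0,0.023,0,-0.88,0],[-0.035,0,0.023,0,-0.88,0],[-0.035,0,0.023,0,-0.88,0],[-0.035,0,0.023,0,-0.88,0],[-0.035,0,0.023,0,-0.88,0],[-0.035,0,0.023,0,-0.88,0]],
])

```text
time_s: 21.55
position: [0.6706, 0.0322, 0.1495]
tool_rot: [[0.842, -0.067, -0.535], [-0.057, -0.998, 0.035], [-0.537, 0.001, -0.844]]
ft_force: [0.5, -0.4, 0.2]
grip_width: 0.0852
```

>>> jog_arm([
  [[0,0,0,0,0,0]],
])

```text
time_s: 21.65
position: [0.6709, 0.0319, 0.1445]
tool_rot: [[0.84, -0.067, -0.538], [-0.057, -0.998, 0.035], [-0.539, 0.001, -0.842]]
ft_force: [-0.6, -0.0, -1.2]
grip_width: 0.0855
```

```bash
python3 - <<'E'
from bd import *
s=env.observe();p,R=pose();print(p,R[:,2],s['ft_force']);standing('t5')
D=p[:2]-O;print('tcp rail', D@xr, D@np.array([-xr[1],xr[0]]),p[2])
E
```

```text
[0.67094154 0.03187558 0.1444954 ] [-0.53784564  0.03537656 -0.84230075] [-0.62017351 -0.04435098 -1.24973677]
side 0.85 3810 z [-0.0026  0.1029  0.1888] y [-0.2636  0.0355]
  z 0.01 x [-0.0414 -0.0386  0.0004] y [-0.0734  0.0342]
  z 0.03 x [-0.0381 -0.0348 -0.0187] y [-0.0304  0.0345]
  z 0.05 x [-0.0339 -0.0304 -0.0149] y [-0.0306  0.0345]
  z 0.07 x [-0.0294 -0.0259 -0.009 ] y [-0.0308  0.0345]
  z 0.09 x [-0.0248 -0.0213 -0.0045] y [-0.0314  0.0344]
  z 0.11 x [-0.0202 -0.0169  0.0009] y [-0.0305  0.0345]
  z 0.13 x [-0.0161 -0.0126  0.0019] y [-0.0303  0.0345]
  z 0.15 x [-0.0113 -0.0084  0.0032] y [-0.0304  0.0343]
  z 0.17 x [-0.0071 -0.0039  0.0091] y [-0.0321  0.0347]
  z 0.19 x [-0.0027  0.0009  0.0177] y [-0.0292  0.0346]
scene 0.71 851 z [-0.0023  0.1167  0.2031] y [-0.1284  0.0476]
  z 0.07 x [-0.0267 -0.0228 -0.0187] y [0.0314 0.0341]
  z 0.09 x [-0.0202 -0.0095 -0.0031] y [-0.0132  0.0342]
  z 0.11 x [-0.0144 -0.0017  0.0041] y [-0.0293  0.0342]
  z 0.13 x [-0.0104  0.0061  0.0092] y [-0.03    0.0341]
  z 0.15 x [0.0026 0.0095 0.012 ] y [-0.0294  0.0335]
tcp rail -0.00397380533716902 -0.0013943914398667735 0.14449539856324617
```

View pics/t5scene.png

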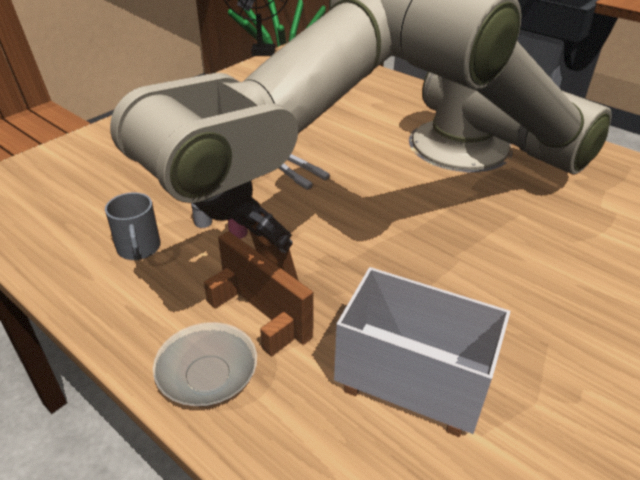

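>>> jog_arm([
  [[0,0,-0.15,0,0,0],[0,0,-0.1,0,0,0],[0,0,0,0,0,0]],
])

```text
time_s: 22.15
position: [0.6762, 0.0318, 0.159]
tool_rot: [[0.846, -0.067, -0.529], [-0.057, -0.998, 0.034], [-0.53, 0.001, -0.848]]
ft_force: [-0.3, 0.7, 0.2]
grip_width: 0.085
```

>>> jog_arm([
  [[0,0,0,0,0,0],[0,0,0,0,0,0],[0,0,0,0,0,0],[0,0,0,0,0,0],[0,0,0,0,0,0]],
], grip=-1, squeeze=80)

```text
time_s: 22.65
position: [0.6758, 0.0319, 0.158]
tool_rot: [[0.844, -0.067, -0.531], [-0.057, -0.998, 0.034], [-0.533, 0.001, -0.846]]
ft_force: [0.7, 0.7, 5.4]
grip_width: 0.0645
```

```bash
python3 - <<'E'
from st import *
s=env.observe();p,R=pose();print(p,R[:,2],s['ft_force'],s['grip_width'])
# reach tests
F=np.array([-.0215,0.]);D=p[:2]-O
rel=np.array([D@xr,p[2]])-F; yy=D@np.array([-xr[1],xr[0]])
print('rel',rel,yy)
def rot(v,a): a=np.radians(a);return np.array([v[0]*np.cos(a)-v[1]*np.sin(a),v[0]*np.sin(a)+v[1]*np.cos(a)])
for fx in (-.03,-.06):
  for pit in (0,10,20,25,30,35,40,45):
    t=rot(rel,pit+32)+[fx,.02]
    w=W3(t[0],t[1],yy); print(fx,pit,w.round(3),[q.round(0).tolist() for q in ik(w,tool(-3.85,pit))])
for fx in (-.03,-.06):
  for pit in(10,15,20,25):
    w=W3(fx-.156,0.0,yy);print('flat',fx,pit,w.round(3),[q.round(0).tolist() for q in ik(w,tool(-3.85,pit))])
E
```

```text
[0.67584082 0.03186879 0.15799567] [-0.53141497  0.03447969 -0.84640964] [0.70065073 0.67377271 5.40792313] 0.06453067855002292
rel [0.02241488 0.15799567] -0.0010721999468225989
-0.03 0 [0.58  0.038 0.166] [[-8.0, 28.0, 75.0, 0.0, 77.0, 86.0]]
-0.03 10 [0.556 0.04  0.152] [[-8.0, 23.0, 88.0, 1.0, 59.0, 85.0]]
-0.03 20 [0.535 0.041 0.135] [[-9.0, 19.0, 100.0, 3.0, 41.0, 83.0]]
-0.03 25 [0.525 0.042 0.125] [[-10.0, 18.0, 106.0, 5.0, 31.0, 81.0]]
-0.03 30 [0.516 0.043 0.114] [[-10.0, 18.0, 111.0, 9.0, 21.0, 77.0]]
-0.03 35 [0.509 0.043 0.102] []
-0.03 40 [0.502 0.044 0.09 ] []
-0.03 45 [0.496 0.044 0.077] [[-11.0, 25.0, 127.0, 162.0, 18.0, -78.0]]
-0.06 0 [0.55  0.04  0.166] [[-8.0, 25.0, 80.0, 0.0, 75.0, 86.0]]
-0.06 10 [0.526 0.042 0.152] [[-9.0, 20.0, 92.0, 1.0, 58.0, 85.0]]
-0.06 20 [0.505 0.043 0.135] [[-10.0, 17.0, 104.0, 3.0, 39.0, 82.0]]
-0.06 25 [0.495 0.044 0.125] [[-10.0, 16.0, 110.0, 5.0, 30.0, 80.0]]
-0.06 30 [0.486 0.045 0.114] [[-10.0, 16.0, 116.0, 10.0, 19.0, 75.0]]
-0.06 35 [0.479 0.045 0.102] []
-0.06 40 [0.472 0.046 0.09 ] []
-0.06 45 [0.466 0.046 0.077] [[-12.0, 24.0, 132.0, 163.0, 21.0, -81.0]]
flat -0.03 10 [0.489 0.044 0.   ] [[-9.0, 32.0, 108.0, 2.0, 31.0, 83.0]]
flat -0.03 15 [0.489 0.044 0.   ] [[-9.0, 31.0, 111.0, 4.0, 23.0, 81.0]]
flat -0.03 20 [0.489 0.044 0.   ] [[-10.0, 31.0, 115.0, 8.0, 14.0, 76.0]]
flat -0.03 25 [0.489 0.044 0.   ] []
flat -0.06 10 [0.459 0.046 0.   ] [[-10.0, 30.0, 112.0, 2.0, 27.0, 83.0]]
flat -0.06 15 [0.459 0.046 0.   ] [[-10.0, 30.0, 116.0, 5.0, 19.0, 80.0]]
flat -0.06 20 [0.459 0.046 0.   ] [[-10.0, 30.0, 120.0, 12.0, 11.0, 73.0]]
flat -0.06 25 [0.459 0.046 0.   ] []
```

```bash
cat > lay.py <<'E'
from st import *
def rot(v,a): a=np.radians(a);return np.array([v[0]*np.cos(a)-v[1]*np.sin(a),v[0]*np.sin(a)+v[1]*np.cos(a)])
E
python3 - <<'E'
from lay import *
p,R=pose();rel=np.array([.0224,.158]);yy=-.001
R0=tool(-3.85,-32); foot_tool=R0.T@np.r_[-rel[0]*xr,-rel[1]]
pa=p+np.r_[-.012*xr,.02]
print('lift',need(pa,R0,2,R0=R0))
t=rot(rel,54)+[-.037,.012];w=W3(t[0],t[1],yy)
n=9;r=need(w,tool(-3.85,22),n,p0=pa,R0=R0);print(r,w)
for k in range(n+1):
    pp,RR=sim([r]*k,pa,R0);f=pp+RR@foot_tool;print(pp.round(3),'foot',f.round(3),[q.round(0).tolist() for q in ik(pp,RR)])
E
```

```text
lift [-0.26, -0.0, -0.133, 0.0, 0.0, 0.0]
[-0.379, -0.0, 0.213, -0.0, 0.698, -0.0] [0.52361681 0.0421853  0.12299205]
[0.664 0.033 0.178] foot [0.642 0.034 0.02 ] [[-7.0, 53.0, 29.0, -2.0, 130.0, 86.0]]
[0.647 0.034 0.179] foot [0.641 0.034 0.019] [[-7.0, 47.0, 40.0, -2.0, 119.0, 86.0]]
[0.629 0.035 0.178] foot [0.64  0.034 0.019] [[-7.0, 42.0, 49.0, -1.0, 109.0, 87.0]]
[0.612 0.036 0.175] foot [0.64  0.034 0.018] [[-7.0, 37.0, 58.0, -1.0, 99.0, 87.0]]
[0.595 0.037 0.17 ] foot [0.639 0.034 0.017] [[-8.0, 33.0, 66.0, -1.0, 89.0, 86.0]]
[0.579 0.038 0.164] foot [0.639 0.034 0.016] [[-8.0, 29.0, 74.0, -0.0, 79.0, 86.0]]
[0.564 0.039 0.156] foot [0.638 0.034 0.015] [[-8.0, 25.0, 82.0, 0.0, 69.0, 86.0]]
[0.549 0.04  0.147] foot [0.638 0.034 0.014] [[-8.0, 22.0, 89.0, 1.0, 58.0, 85.0]]
[0.536 0.041 0.135] foot [0.638 0.034 0.013] [[-9.0, 20.0, 97.0, 2.0, 47.0, 84.0]]
[0.524 0.042 0.123] foot [0.638 0.034 0.012] [[-9.0, 19.0, 104.0, 4.0, 35.0, 82.0]]
```

>>> jog_arm([
  [[-0.16,0,-0.1,0,0,0],[-0.21,0,-0.16,0,0,0],[-0.26,0,-0.18,0,0,0],[-0.38,0,0.21,0,0.7,0],[-0.38,0,0.21,0,0.7,0],[-0.38,0,0.21,0,0.7,0],[-0.38,0,0.21,0,0.7,0],[-0.38,0,0.21,0,0.7,0],[-0.38,0,0.21,0,0.7,0],[-0.38,0,0.21,0,0.7,0]],
])

```text
time_s: 23.65
position: [0.5481, 0.0405, 0.1568]
tool_rot: [[0.982, -0.067, 0.178], [-0.065, -0.998, -0.014], [0.178, 0.002, -0.984]]
ft_force: [1.5, 0.6, -1.7]
grip_width: 0.0645
```

>>> jog_arm([
  [[-0.38,0,0.21,0,0.7,0],[-0.38,0,0.21,0,0.7,0],[0,0,0,0,0,0],[0,0,0,0,0,0]],
])

```text
time_s: 24.05
position: [0.5231, 0.042, 0.1332]
tool_rot: [[0.926, -0.067, 0.372], [-0.061, -0.998, -0.026], [0.373, 0.001, -0.928]]
ft_force: [-0.1, 0.3, -1.6]
grip_width: 0.0645
```

```bash
python3 - <<'E'
from bd import *
s=env.observe();p,R=pose();print(p,R[:,2],s['ft_force'],s['grip_width']);standing('t6')
E
```

```text
[0.52309177 0.04203546 0.13321749] [ 0.37210292 -0.02617359 -0.92782237] [-0.1342618   0.25796879 -1.63454945] 0.0644940035729448
side 0.66 1080 z [-0.0014  0.1008  0.1616] y [-0.0949  0.0354]
  z 0.01 x [-0.0604 -0.053  -0.0342] y [-0.0835  0.0346]
  z 0.03 x [-0.0768 -0.0612 -0.0446] y [-0.0075  0.0349]
  z 0.05 x [-0.0945 -0.0793 -0.0637] y [-0.0033  0.0346]
  z 0.07 x [-0.1116 -0.0964 -0.0801] y [-0.0038  0.0349]
  z 0.09 x [-0.1287 -0.1137 -0.0982] y [0.0189 0.0347]
  z 0.11 x [-0.1469 -0.1312 -0.1159] y [0.0304 0.0349]
  z 0.13 x [-0.1639 -0.1452 -0.1323] y [-0.014   0.0341]
  z 0.15 x [-0.1779 -0.173  -0.1668] y [-0.0285  0.0327]
  z 0.17 x [-0.1677 -0.1659 -0.1646] y [-0.0269  0.0029]
scene 0.92 3984 z [-0.0014  0.0927  0.1622] y [-0.1223  0.0343]
  z 0.03 x [-0.0691 -0.0593 -0.0488] y [-0.0283  0.0336]
  z 0.05 x [-0.0859 -0.0683 -0.0556] y [-0.0308  0.0334]
  z 0.07 x [-0.1024 -0.0876 -0.0718] y [-0.031   0.0333]
  z 0.09 x [-0.1216 -0.1029 -0.091 ] y [-0.0308  0.0332]
  z 0.11 x [-0.1347 -0.1223 -0.107 ] y [-0.0312  0.0339]
  z 0.13 x [-0.1559 -0.1385 -0.1253] y [-0.0304  0.0331]
  z 0.15 x [-0.1642 -0.1558 -0.1433] y [-0.0313  0.0308]
  z 0.17 x [-0.1622 -0.1599 -0.1561] y [-0.0302  0.0299]
```

View pics/t6scene.png

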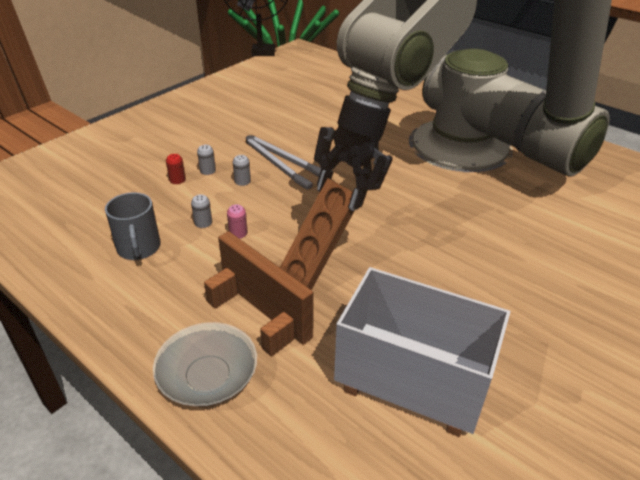

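View pics/t6side.png

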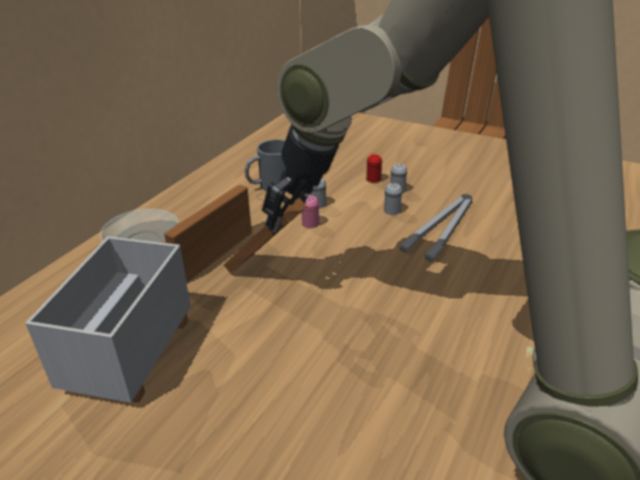

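>>> jog_arm([
  [[-0.03,0,0.08,0,0,0],[-0.03,0,0.07,0,0,0],[0,0,0,0,0,0],[0,0,0,0,0,0]],
])

```text
time_s: 24.65
position: [0.5235, 0.042, 0.1257]
tool_rot: [[0.926, -0.067, 0.372], [-0.061, -0.998, -0.026], [0.373, 0.001, -0.928]]
ft_force: [0.6, -0.9, -1.1]
grip_width: 0.0644
```

>>> jog_arm([
  [[-0.02,0,0.05,0,0,0],[-0.01,0,0.02,0,0,0],[0,0,0,0,0,0]],
])

```text
time_s: 24.95
position: [0.5229, 0.0421, 0.1243]
tool_rot: [[0.925, -0.066, 0.374], [-0.061, -0.998, -0.026], [0.375, 0.002, -0.927]]
ft_force: [-14.1, 0.8, 18.2]
grip_width: 0.0645
```

```bash
python3 - <<'E'
from lay import *
p,R=pose();print(p, env.observe()['ft_force'])
D=p[:2]-O;T=np.array([D@xr,p[2]]);yy=D@np.array([-xr[1],xr[0]])
P0=np.degrees(np.arcsin(R[:,2]@np.r_[xr,0]));d=.0113
G=T-d*np.array([np.sin(np.radians(P0)),-np.cos(np.radians(P0))]);print('G',G,P0)
from scipy.optimize import brentq
g=lambda b:.166*np.sin(b)+.01*np.cos(b)
b0=brentq(lambda b:g(b)-G[1],0,1.4);print('beta',np.degrees(b0))
Cx=G[0]+.166*np.cos(b0)-.01*np.sin(b0);print('Cx',Cx)
n=12; pp,RR=p,R
for k in range(1,n+1):
    b=b0*(1-k/n);pit=P0+(15-P0)*k/n
    Gk=np.array([Cx-.166*np.cos(b)+.01*np.sin(b),g(b)]);a=np.radians(pit)
    Tk=Gk+d*np.array([np.sin(a),-np.cos(a)]);w=W3(Tk[0],Tk[1],yy);Rk=tool(-3.85,pit)
    r=need(w,Rk,1,p0=pp,R0=RR);print(k,np.degrees(b).round(1),w.round(4),r,[q.round(0).tolist() for q in ik(w,Rk)]);pp,RR=w,Rk
E
```

```text
[0.52289552 0.04213231 0.12430256] [-14.10802886   0.79910324  18.16222092]
G [-0.15661046  0.13477852] 22.016444405628594
beta 50.692491843364806
Cx -0.05918997957802964
1 46.5 [0.5131 0.0428 0.1167] [-0.298, -0.001, 0.084, 0.009, -0.068, 0.009] [[-9.0, 19.0, 105.0, 4.0, 35.0, 82.0]]
2 42.2 [0.504  0.0434 0.1084] [-0.289, -0.0, 0.109, 0.0, -0.068, -0.0] [[-10.0, 19.0, 107.0, 4.0, 33.0, 82.0]]
3 38.0 [0.4954 0.044  0.0995] [-0.279, 0.0, 0.132, -0.0, -0.068, 0.0] [[-10.0, 19.0, 108.0, 4.0, 32.0, 81.0]]
4 33.8 [0.4876 0.0445 0.09  ] [-0.267, -0.0, 0.155, 0.0, -0.068, -0.0] [[-10.0, 20.0, 110.0, 4.0, 31.0, 81.0]]
5 29.6 [0.4804 0.045  0.0799] [-0.253, 0.0, 0.177, 0.0, -0.068, 0.0] [[-10.0, 20.0, 111.0, 4.0, 29.0, 81.0]]
6 25.3 [0.474  0.0454 0.0694] [-0.238, 0.0, 0.197, -0.0, -0.068, 0.0] [[-10.0, 21.0, 112.0, 4.0, 28.0, 81.0]]
7 21.1 [0.4684 0.0458 0.0584] [-0.22, -0.0, 0.216, 0.0, -0.068, -0.0] [[-10.0, 22.0, 113.0, 4.0, 26.0, 80.0]]
8 16.9 [0.4637 0.0461 0.047 ] [-0.201, 0.0, 0.233, -0.0, -0.068, 0.0] [[-10.0, 24.0, 115.0, 4.0, 25.0, 80.0]]
9 12.7 [0.4597 0.0464 0.0354] [-0.181, 0.0, 0.249, 0.0, -0.068, -0.0] [[-10.0, 25.0, 115.0, 4.0, 23.0, 80.0]]
10 8.4 [0.4566 0.0466 0.0234] [-0.16, -0.0, 0.263, 0.0, -0.068, -0.0] [[-10.0, 26.0, 116.0, 5.0, 22.0, 80.0]]
11 4.2 [0.4545 0.0467 0.0113] [-0.137, 0.0, 0.276, 0.0, -0.068, 0.0] [[-10.0, 28.0, 117.0, 5.0, 20.0, 80.0]]
12 0.0 [ 0.4532  0.0468 -0.0009] [-0.113, -0.0, 0.286, -0.0, -0.068, -0.0] [[-10.0, 30.0, 117.0, 5.0, 19.0, 79.0]]
```

>>> jog_arm([
  [[0,0,0,0,0,0],[0,0,0,0,0,0],[-0.3,0,0.07,0,-0.07,0],[-0.29,0,0.1,0,-0.07,0],[-0.28,0,0.13,0,-0.07,0],[0,0,0,0,0,0]],
], squeeze=20)

```text
time_s: 25.55
position: [0.4951, 0.0439, 0.0994]
tool_rot: [[0.936, -0.067, 0.345], [-0.062, -0.998, -0.024], [0.346, 0.001, -0.938]]
ft_force: [-6.7, -0.1, 9.5]
grip_width: 0.0645
```

```bash
python3 - <<'E'
from bd import *
s=env.observe();p,R=pose();print(p,R[:,2],s['ft_force'],s['grip_width']);standing('t7')
E
```

```text
[0.49507559 0.04391507 0.09944147] [ 0.3447188  -0.02447779 -0.9383868 ] [-6.69764527 -0.11978463  9.5232636 ] 0.06446764314326092
side 0.91 1431 z [-0.0016  0.0691  0.1276] y [-0.0655  0.0378]
  z 0.01 x [-0.0743 -0.0502 -0.0406] y [-0.0281  0.0346]
  z 0.03 x [-0.0967 -0.0707 -0.05  ] y [-0.0279  0.035 ]
  z 0.05 x [-0.1207 -0.0928 -0.0783] y [-0.0261  0.0348]
  z 0.07 x [-0.1474 -0.1224 -0.1046] y [-0.0253  0.0348]
  z 0.09 x [-0.1737 -0.1537 -0.1316] y [0.0169 0.0349]
  z 0.11 x [-0.2036 -0.1998 -0.1582] y [-0.0275  0.0376]
  z 0.13 x [-0.1994 -0.1961 -0.1928] y [-0.0304  0.0284]
scene 0.77 3684 z [0.0154 0.0712 0.1277] y [-0.0326  0.0343]
  z 0.01 x [-0.0701 -0.0645 -0.0608] y [-0.021   0.0328]
  z 0.03 x [-0.0919 -0.0707 -0.056 ] y [-0.03    0.0336]
  z 0.05 x [-0.1161 -0.0954 -0.0756] y [-0.0297  0.0336]
  z 0.07 x [-0.1447 -0.1215 -0.1041] y [-0.0303  0.0336]
  z 0.09 x [-0.1704 -0.1489 -0.1301] y [-0.0308  0.0335]
  z 0.11 x [-0.1897 -0.1731 -0.1537] y [-0.0306  0.0329]
  z 0.13 x [-0.1904 -0.1864 -0.1802] y [-0.0277  0.0247]
```

View pics/t7side.png

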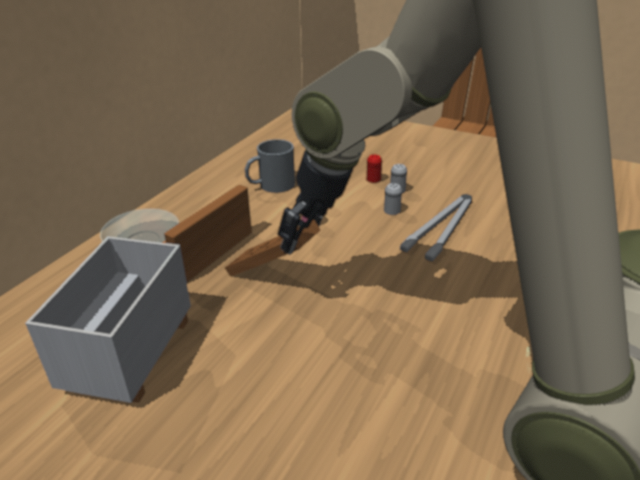

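The pivot works: the board is now at about 37°. I'll continue down.

>>> jog_arm([
  [[-0.27,0,0.15,0,-0.07,0],[-0.25,0,0.17,0,-0.07,0],[-0.24,0,0.19,0,-0.07,0],[-0.22,0,0.21,0,-0.07,0],[-0.2,0,0.23,0,-0.07,0],[-0.18,0,0.25,0,-0.07,0],[-0.16,0,0.26,0,-0.07,0],[0,0,0,0,0,0]],
])

```text
time_s: 26.55
position: [0.4564, 0.0462, 0.0238]
tool_rot: [[0.959, -0.067, 0.274], [-0.064, -0.998, -0.02], [0.275, 0.001, -0.962]]
ft_force: [-1.0, -1.2, 2.0]
grip_width: 0.0646
```

```bash
python3 - <<'E'
from bd import *
s=env.observe();p,R=pose();print(p,R[:,2],s['ft_force'],s['grip_width'])
im,d,W=grab('side','t8side.png')
r=spotter.trace('side','board')[0];P=W[r['pixels']];P=P[~np.isnan(P[:,0])];x=(P[:,:2]-O)@xr
for k in np.arange(-.26,-.03,.03):
    m=(x>k)&(x<k+.03)
    if m.sum()>15: print(k.round(2),np.percentile(P[m,2],[5,50,95]).round(4))
E
```

```text
[0.45635245 0.04618193 0.02376233] [ 0.27404796 -0.01980919 -0.96151199] [-0.983936   -1.24990248  2.03561754] 0.06461010579034744
-0.26 [0.0339 0.0416 0.0787]
-0.23 [-0.0008  0.0445  0.0524]
-0.2 [0.0262 0.0419 0.0462]
-0.17 [0.0226 0.0321 0.0409]
-0.14 [0.0163 0.0313 0.0363]
-0.11 [0.0075 0.0252 0.0302]
-0.08 [0.003  0.016  0.0246]
-0.05 [-0.0009  0.0181  0.0206]
```

View pics/t8side.png

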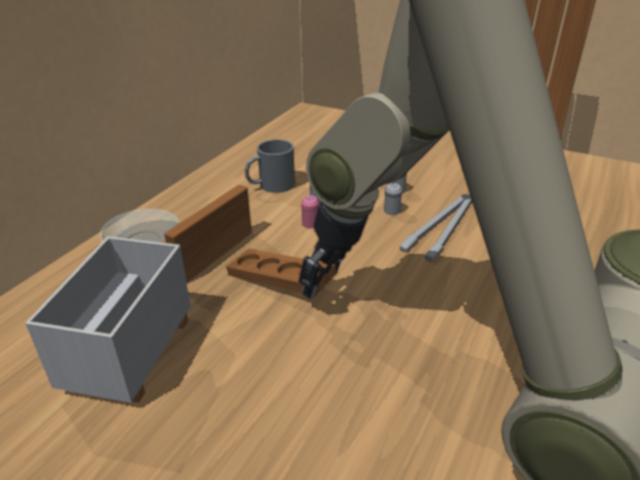

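The board is down to about 10° with the pockets up. I'll finish lowering it and then open.

>>> jog_arm([
  [[-0.14,0,0.27,0,-0.07,0],[-0.11,0,0.25,0,-0.07,0],[-0.02,0,0.04,0,0,0],[0,0,0,0,0,0]],
])

```text
time_s: 27.05
position: [0.4519, 0.0466, -0.0003]
tool_rot: [[0.965, -0.067, 0.254], [-0.065, -0.998, -0.018], [0.255, 0.001, -0.967]]
ft_force: [1.2, -1.0, 3.1]
grip_width: 0.0643
```

>>> jog_arm([
  [[0,0,0,0,0,0],[0,0,0,0,0,0],[0,0,0,0,0,0],[0,0,-0.4,0,0,0],[0,0,-0.8,0,0,0],[0,0,-1,0,0,0],[0,0,-1,0,0,0],[-0.3,0,-0.5,0,-0.8,0],[0,0,0,0,-0.8,0]],
], grip=1)

```text
time_s: 27.95
position: [0.401, 0.0504, 0.1427]
tool_rot: [[0.998, -0.067, 0.016], [-0.066, -0.998, -0.003], [0.016, 0.002, -1.0]]
ft_force: [0.7, 0.2, -1.1]
grip_width: 0.0853
```

```bash
python3 - <<'E'
from bd import *
s=env.observe();p,R=pose();print(p,R[:,2],s['ft_force'],s['grip_width'])
board(('side','scene','wrist'),.014,.026)
for n in('scene','side'):
    im,d,W=grab(n,'t9%s.png'%n)
    for r in spotter.trace(n,'shaker0'):
        if r['score']<.3: continue
        P=W[r['pixels']];P=P[~np.isnan(P[:,0])];print(n,round(r['score'],2),np.median(P,axis=0).round(3),im[r['pixels']].mean(0).round())
E
python3 pl.py
```

```text
[0.4009938  0.05037174 0.14268672] [ 0.01608114 -0.00325025 -0.99986541] [ 0.69283354  0.19893018 -1.10278204] 0.0852890040097956
scene 0.71 1638 ((528.185302734375, 43.00802230834961), (69.4306411743164, 180.8226318359375), 86.161865234375) [[435.70001220703125, 14.399999618530273], [616.0999755859375, 2.299999952316284], [620.7000122070312, 71.5999984741211], [440.29998779296875, 83.69999694824219]] zmed 0.0184
scene 0.41 47 ((339.85791015625, -259.48321533203125), (239.64552307128906, 57.16371536254883), 81.25603485107422) [[293.3999938964844, -373.6000061035156], [349.8999938964844, -382.29998779296875], [386.29998779296875, -145.39999389648438], [329.79998779296875, -136.6999969482422]] zmed 0.0146
scene 0.4 205 ((751.6506958007812, -229.18556213378906), (60.00688934326172, 79.25940704345703), 59.893333435058594) [[702.2999877929688, -235.3000030517578], [770.9000244140625, -275.0], [801.0, -223.10000610351562], [732.4000244140625, -183.39999389648438]] zmed 0.0202
wrist 0.66 9543 ((504.55255126953125, 42.600059509277344), (66.67189025878906, 131.4396514892578), 86.25309753417969) [[436.79998779296875, 13.600000381469727], [568.0, 5.0], [572.2999877929688, 71.5999984741211], [441.20001220703125, 80.19999694824219]] zmed 0.0199
scene 0.93 [ 0.485 -0.35   0.036] [114. 106. 102.]
scene 0.9 [ 0.614 -0.214  0.036] [114. 106. 103.]
scene 0.8 [ 0.463 -0.261  0.035] [112. 105. 103.]
scene 0.62 [ 0.552 -0.371  0.036] [125.  44.  34.]
scene 0.61 [ 0.59  -0.139  0.039] [149.  87. 100.]
side 0.62 [ 0.605 -0.214  0.053] [121. 116. 113.]
side 0.57 [ 0.471 -0.35   0.043] [101. 100.  99.]
side 0.57 [ 0.577 -0.135  0.037] [130.  79.  94.]
side 0.56 [ 0.451 -0.26   0.036] [98. 97. 96.]
side 0.52 [ 0.529 -0.379  0.047] [88. 37. 29.]
planter 1572 ((650.5601806640625, 294.0070495605469), (123.54259490966797, 200.41683959960938), 15.940669059753418)
```

View pics/t9scene.png

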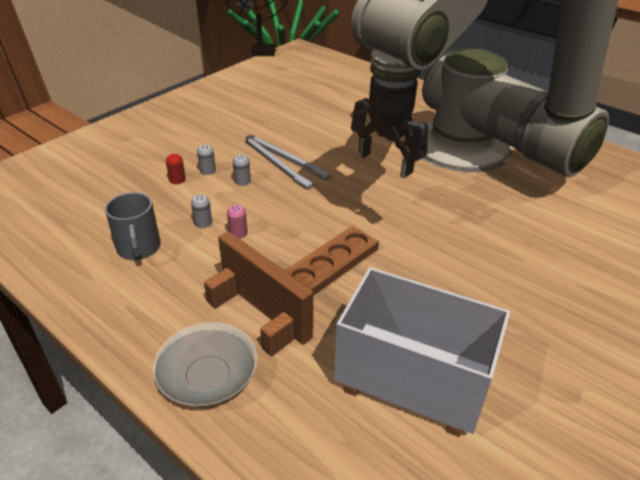

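```bash
cat > pk.py <<'E'
from h import *
from scipy.optimize import least_squares
def pockets(guess,fn=None):
    im,d,W=grab('wrist',fn)
    out=[]
    for g in guess:
        D=np.hypot(W[...,0]-g[0],W[...,1]-g[1])
        m=(D<.030)&(W[...,2]<.0145)&(W[...,2]>.004); P=W[m]
        # floor points
        F=P[P[:,2]<.0105]
        if len(F)<50: print(g,'few',len(F)); continue
        # hull circle: enclosing circle robust
        c,r=cv2.minEnclosingCircle((F[:,:2]*1000).astype(np.float32))
        t=W[(D<.033)&(W[...,2]>.0175)&(W[...,2]<.023)]
        rad=np.hypot(t[:,0]-g[0],t[:,1]-g[1])
        # rim boundary: nearest top points per angle
        def rim(c0):
            a=np.arctan2(t[:,1]-c0[1],t[:,0]-c0[0]);rr=np.hypot(t[:,0]-c0[0],t[:,1]-c0[1]);R=[]
            for k in np.arange(-np.pi,np.pi,np.pi/24):
                mm=(a>=k)&(a<k+np.pi/24)
                if mm.sum()>3: j=np.argmin(np.where(mm,rr,9)); R.append(t[j,:2])
            return np.array(R)
        c0=np.array(g[:2])
        for _ in range(3):
            R=rim(c0); s=least_squares(lambda x:np.hypot(R[:,0]-x[0],R[:,1]-x[1])-x[2],[c0[0],c0[1],.0205],loss='soft_l1',f_scale=.0007); c0=s.x[:2]
        print(g,'floor',np.round(c,1),round(r,1),len(F),'rim',(s.x*1000).round(1),len(R)); out.append(s.x)
    return out
E
python3 - <<'E'
from pk import *
print(pose()[0]);pockets([(.465,.0452),(.5109,.0421),(.5567,.0391)],'w9.png')
E
```

```text
[0.40214554 0.05016992 0.13966833]
(0.465, 0.0452) floor [469.7  45.1] 25.5 2530 rim [464.5  45.4  20.3] 48
(0.5109, 0.0421) floor [510.9  42.3] 29.9 2506 rim [510.   42.3  20.4] 48
(0.5567, 0.0391) floor [551.3  39.2] 24.9 2075 rim [555.9  39.2  20.3] 35
```

View pics/w9.png

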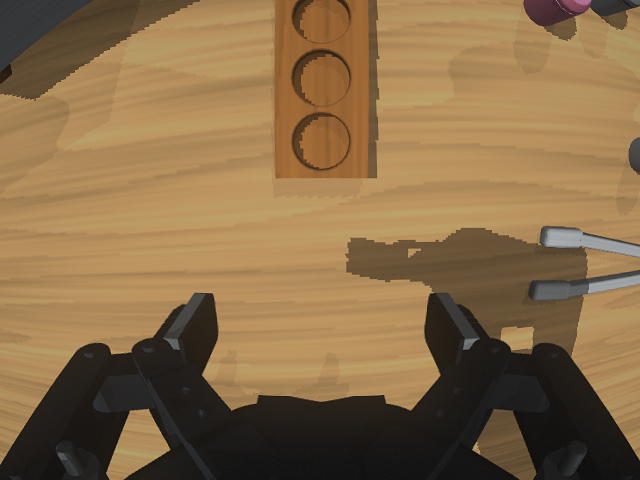

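```bash
python3 - <<'E'
from h import *
R1=tool(-3.8);n=8
print(need([.395,-.26,.145],R1,n))
E
```

```text
[0.042, 0.969, -0.015, 0.001, -0.014, -0.0]
```

>>> jog_arm([
  [[0.04,0.5,-0.02,0,-0.05,0],[0.04,0.97,-0.02,0,-0.06,0],[0.04,0.97,-0.02,0,0,0],[0.04,0.97,-0.02,0,0,0],[0.04,0.97,-0.02,0,0,0],[0.04,0.97,-0.02,0,0,0],[0.04,0.97,-0.02,0,0,0],[0.04,0.97,0,0,0,0],[0.02,0.47,0,0,0,0],[0,0,0,0,0,0]],
], grip=0.4)

```text
time_s: 29.55
position: [0.3952, -0.2621, 0.1456]
tool_rot: [[0.998, -0.069, 0.0], [-0.069, -0.998, -0.001], [0.0, 0.001, -1.0]]
ft_force: [0.1, 1.1, -0.8]
grip_width: 0.0599
```

>>> jog_arm([
  [[0,0,0,0,0,0],[0,0,0,0,0,0]],
])

```text
time_s: 29.75
position: [0.3953, -0.259, 0.1458]
tool_rot: [[0.998, -0.066, -0.0], [-0.066, -0.998, -0.001], [-0.0, 0.001, -1.0]]
ft_force: [-0.2, 0.0, 0.5]
grip_width: 0.0599
```

```bash
cat > sk.py <<'E'
from h import *
from scipy.optimize import least_squares
def shakers(fn=None,thr=.25):
    im,d,W=grab('wrist',fn);out=[]
    for r in spotter.trace('wrist','shaker0'):
        if r['score']<thr: continue
        m=r['pixels'];P=W[m];P=P[~np.isnan(P[:,0])]
        S=P[(P[:,2]>.008)&(P[:,2]<.050)]
        if len(S)<30: continue
        x0=np.median(P[:,:2],axis=0)
        f=lambda x:np.hypot(S[:,0]-x[0],S[:,1]-x[1])-.018
        c=least_squares(f,x0,loss='soft_l1',f_scale=.001)
        T=P[(P[:,2]>.0535)]
        print(round(r['score'],2),'cyl',(c.x*1000).round(1),'res',np.abs(c.fun).mean().round(4),len(S),'top',P[:,2].max().round(3),(cv2.minEnclosingCircle((T[:,:2]*1000).astype(np.float32)) if len(T)>5 else None),im[m].mean(0).round())
        out.append(c.x)
    return out
E
python3 - <<'E'
from sk import *
print(pose()[0],env.observe()['grip_width']);shakers('w10.png')
E
```

```text
[ 0.39526165 -0.25901246  0.14583612] 0.059904802302654284
0.95 cyl [ 475.5 -363.1] res 0.0003 757 top 0.062 ((475.4717712402344, -362.1864013671875), 17.096628189086914) [130. 131. 132.]
0.76 cyl [ 543.4 -384.4] res 0.0003 1081 top 0.062 ((542.682373046875, -383.3790283203125), 17.249921798706055) [127.  37.  23.]
0.76 cyl [ 581.2 -151. ] res 0.0003 770 top 0.061 ((569.9468994140625, -148.85191345214844), 12.362137794494629) [86. 51. 61.]
0.61 cyl [ 452.8 -274.4] res 0.0002 39 top 0.062 ((453.1507568359375, -274.3833923339844), 17.395748138427734) [154. 156. 157.]
```

View pics/w10.png

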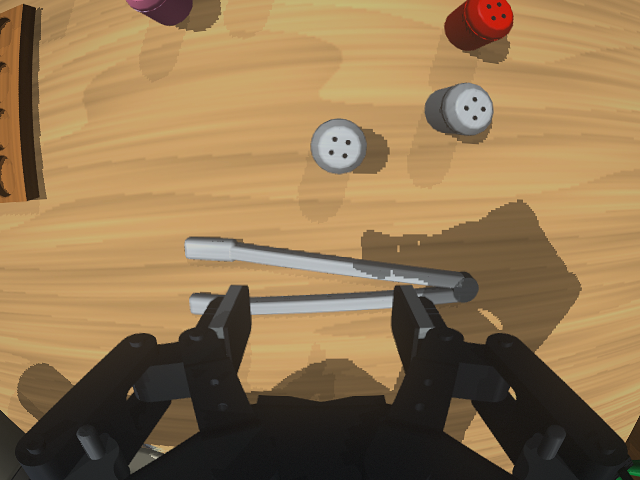

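```bash
python3 - <<'E'
from h import *
print(need([.453,-.2744,.1458],tool(-3.8),2))
E
```

```text
[0.731, 0.142, 0.003, 0.004, -0.001, 0.003]
```

>>> jog_arm([
  [[0.73,0.14,0,0,0,0],[0.73,0.14,0,0,0,0],[0,0,0.5,0,0,0],[0,0,0.5,0,0,0],[0,0,0,0,0,0],[0,0,0,0,0,0]],
])

```text
time_s: 30.45
position: [0.453, -0.2752, 0.1064]
tool_rot: [[0.998, -0.066, 0.0], [-0.066, -0.998, -0.001], [0.0, 0.001, -1.0]]
ft_force: [-1.1, -0.4, 0.1]
grip_width: 0.06
```

```bash
python3 - <<'E'
from h import *
print(pose()[0]);im,d,W=grab('wrist','w11.png')
print(need([.453,-.2744,.022],tool(-3.8),3))
E
```

```text
[ 0.45298879 -0.27518189  0.10641301]
[-0.002, -0.01, 0.707, 0.005, -0.003, -0.0]
```

View pics/w11.png

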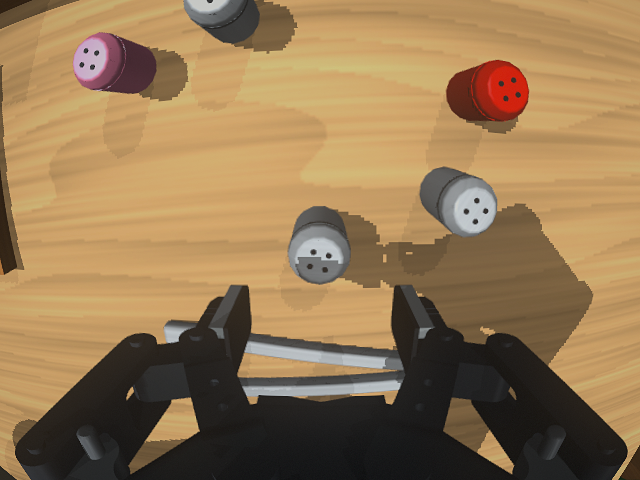

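The shaker (320,245) is centred between the pads. Descend and grip.

>>> jog_arm([
  [[0,0,0.7,0,0,0],[0,0,0.7,0,0,0],[0,0,0.7,0,0,0],[0,0,0,0,0,0]],
])

```text
time_s: 30.9
position: [0.452, -0.2749, 0.0204]
tool_rot: [[0.998, -0.067, -0.003], [-0.067, -0.998, 0.002], [-0.003, -0.001, -1.0]]
ft_force: [0.2, -0.2, -0.0]
grip_width: 0.0599
```

>>> jog_arm([
  [[0,0,0,0,0,0],[0,0,0,0,0,0],[0,0,0,0,0,0],[0,0,0,0,0,0],[0,0,0,0,0,0]],
], grip=-1, squeeze=60)

```text
time_s: 31.4
position: [0.4537, -0.2764, 0.024]
tool_rot: [[0.998, -0.067, 0.003], [-0.067, -0.998, -0.004], [0.003, 0.004, -1.0]]
ft_force: [0.1, 1.3, 7.9]
grip_width: 0.0342
```

```bash
python3 - <<'E'
from h import *
p,R=pose();print(p)
up=p+[0,0,.075]
n=10;r=need([.5559,.0392,.100],tool(-3.8),n,p0=up);print(r)
for k in(0,5,10):
    pp,RR=sim([r]*k,up,R);print(pp.round(3),[q.round(0).tolist() for q in ik(pp,RR)])
E
```

```text
[ 0.45369464 -0.27639085  0.02404596]
[0.202, -0.804, -0.004, 0.002, -0.002, -0.0]
[ 0.454 -0.276  0.099] [[-44.0, 28.0, 89.0, -0.0, 63.0, 50.0]]
[ 0.505 -0.119  0.099] [[-26.0, 27.0, 91.0, -0.0, 62.0, 68.0]]
[0.556 0.039 0.1  ] [[-8.0, 30.0, 84.0, -0.0, 66.0, 86.0]]
```

>>> jog_arm([
  [[0,0,-0.5,0,0,0],[0,0,-0.8,0,0,0],[0,0,-0.6,0,0,0],[0.1,-0.4,0,0,0,0],[0.2,-0.8,0,0,0,0],[0.2,-0.8,0,0,0,0],[0.2,-0.8,0,0,0,0],[0.2,-0.8,0,0,0,0],[0.2,-0.8,0,0,0,0],[0.2,-0.8,0,0,0,0]],
])

```text
time_s: 32.4
position: [0.5185, -0.0693, 0.0974]
tool_rot: [[0.998, -0.067, -0.0], [-0.067, -0.998, -0.001], [-0.0, 0.001, -1.0]]
ft_force: [1.2, -0.7, -0.9]
grip_width: 0.0343
```

>>> jog_arm([
  [[0.2,-0.8,0,0,0,0],[0.2,-0.8,0,0,0,0],[0.2,-0.7,0,0,0,0],[0.1,-0.4,0,0,0,0],[0,0,0,0,0,0],[0,0,0,0,0,0]],
])

```text
time_s: 33.0
position: [0.5532, 0.0347, 0.0972]
tool_rot: [[0.998, -0.066, -0.0], [-0.066, -0.998, -0.001], [-0.0, 0.001, -1.0]]
ft_force: [-0.8, -0.1, -1.5]
grip_width: 0.0339
```

```bash
cat > hold.py <<'E'
from h import *
from scipy.optimize import least_squares
def held(fn=None):
    p,R=pose();print('tcp',p.round(4),env.observe()['ft_force'].round(1),env.observe()['grip_width'].round(4))
    for n in('scene','side'):
        im,d,W=grab(n,None if fn is None else fn+n+'.png')
        D=np.hypot(W[...,0]-p[0],W[...,1]-p[1]);m=(D<.023)&(W[...,2]>p[2]-.03)&(W[...,2]<p[2]-.002)
        S=W[m]
        if len(S)<20: print(n,len(S));continue
        f=lambda x:np.hypot(S[:,0]-x[0]-x[2]*(S[:,2]-p[2]),S[:,1]-x[1]-x[3]*(S[:,2]-p[2]))-.018
        c=least_squares(f,[p[0],p[1],0,0],loss='soft_l1',f_scale=.001);print(n,'axis at tcp',(c.x[:2]*1000).round(1),'tilt',c.x[2:].round(3),'zmin',np.percentile(S[:,2],1).round(4),len(S))
E
python3 - <<'E'
from hold import *
held('h1')
grab('wrist','w12.png')
E
```

```text
Traceback (most recent call last):
  File "hold.py", line 4, in held
    p,R=pose();print('tcp',p.round(4),env.observe()['ft_force'].round(1),env.observe()['grip_width'].round(4))
                                                                         ^^^^^^^^^^^^^^^^^^^^^^^^^^^^^^^^^
AttributeError: 'float' object has no attribute 'round'
```

```bash
sed -i "s/env.observe()\['grip_width'\].round(4)/round(env.observe()['grip_width'],4)/" hold.py
python3 - <<'E'
from hold import *
held('h1')
im,d,W=grab('wrist','w12.png'); p,R=pose()
m=(np.hypot(W[...,0]-p[0],W[...,1]-p[1])<.025)&(W[...,2]<p[2])&(W[...,2]>p[2]-.03);S=W[m];print(len(S))
f=lambda x:np.hypot(S[:,0]-x[0],S[:,1]-x[1])-.018
if len(S)>20: print('wrist',least_squares(f,p[:2],loss='soft_l1',f_scale=.001).x)
E
```

```text
tcp [0.5532 0.0347 0.0972] [-0.8 -0.1 -1.5] 0.0339
scene axis at tcp [553.7  35.4] tilt [ 0.034 -0.008] zmin 0.0721 200
side axis at tcp [554.1  34.9] tilt [-0.012  0.009] zmin 0.072 214
1187
wrist [0.55226389 0.03374282]
```

View pics/w12.png

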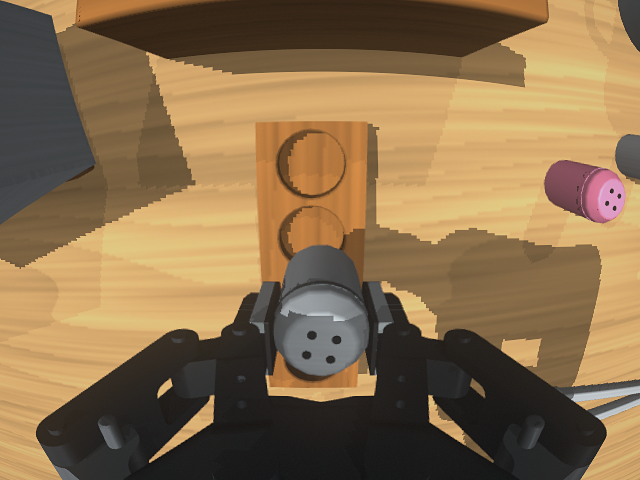

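View pics/h1scene.png

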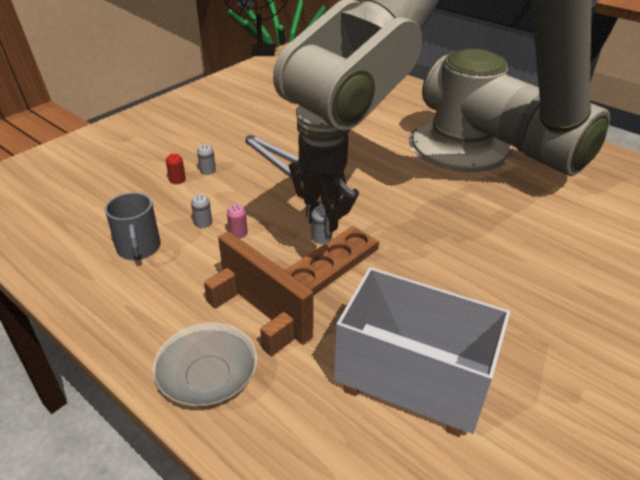

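```bash
python3 - <<'E'
from pk import *
pockets([(.6018,.036),(.5559,.0392)])
E
```

```text
(0.6018, 0.036) floor [597.2  36.9] 25.5 3423 rim [602.4  36.   20.4] 48
(0.5559, 0.0392) floor [562.   39.9] 24.6 2367 rim [556.2  39.1  20.4] 36
```

```bash
python3 - <<'E'
import pk
from pk import *
src=open('pk.py').read()
for n in('scene','side'):
    ns={};exec(src.replace("grab('wrist',fn)","grab('%s',fn)"%n),ns);print(n);ns['pockets']([(.6018,.036),(.5559,.0392),(.510,.0423),(.4645,.0454)])
E
```

```text
scene
(0.6018, 0.036) floor [596.1  31.9] 18.5 193 rim [604.8  38.   21.4] 28
(0.5559, 0.0392) floor [560.   38.9] 25.8 232 rim [558.6  41.   21.1] 42
(0.51, 0.0423) floor [514.8  41.3] 25.2 213 rim [512.9  44.6  21.3] 41
(0.4645, 0.0454) floor [468.1  44.4] 26.3 198 rim [467.   47.3  21.4] 39
side
(0.6018, 0.036) floor [598.9  35.5] 26.9 193 rim [602.6  38.6  21.3] 45
(0.5559, 0.0392) floor [552.8  38.5] 26.6 214 rim [556.9  41.7  21.3] 42
(0.51, 0.0423) floor [506.4  40.5] 26.4 218 rim [511.8  44.2  21.7] 44
(0.4645, 0.0454) floor [460.9  45.6] 27.0 241 rim [465.6  47.6  20.9] 45
```

>>> jog_arm([
  [[0.085,-0.15,0.2,0,0,0],[0,0,0.5,0,0,0],[0,0,0.45,0,0,0],[0,0,0,0,0,0],[0,0,0,0,0,0]],
])

```text
time_s: 33.8
position: [0.5577, 0.0401, 0.0515]
tool_rot: [[0.998, -0.067, -0.0], [-0.067, -0.998, -0.001], [0.0, 0.001, -1.0]]
ft_force: [0.1, 0.1, -0.9]
grip_width: 0.0344
```

```bash
python3 - <<'E'
from hold import *
held('h2')
im,d,W=grab('wrist','w13.png'); p,R=pose()
m=(np.hypot(W[...,0]-p[0],W[...,1]-p[1])<.025)&(W[...,2]<p[2]-.003)&(W[...,2]>p[2]-.02);S=W[m];print(len(S))
f=lambda x:np.hypot(S[:,0]-x[0],S[:,1]-x[1])-.018
if len(S)>20: print('wrist',least_squares(f,p[:2],loss='soft_l1',f_scale=.001).x)
E
```

```text
tcp [0.5577 0.0401 0.0515] [ 0.1  0.1 -0.9] 0.0344
scene axis at tcp [558.1  40.9] tilt [0.013 0.002] zmin 0.0268 180
side axis at tcp [559.6  41.1] tilt [0.028 0.017] zmin 0.0273 193
866
wrist [0.55704651 0.03991883]
```

View pics/w13.png

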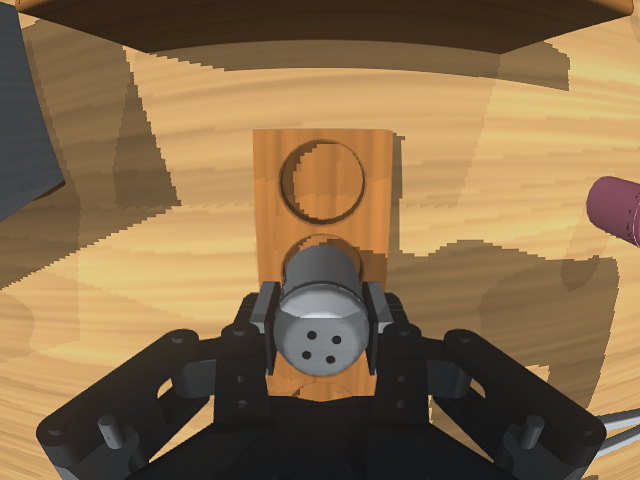

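>>> jog_arm([
  [[-0.02,0,0.1,0,0,0],[0,0,0.15,0,0,0],[0,0,0.1,0,0,0],[0,0,0,0,0,0]],
])

```text
time_s: 34.35
position: [0.5564, 0.0401, 0.0368]
tool_rot: [[0.998, -0.067, -0.001], [-0.067, -0.998, -0.001], [-0.001, 0.001, -1.0]]
ft_force: [0.7, 0.0, -1.9]
grip_width: 0.0342
```

>>> jog_arm([
  [[0,0,0.05,0,0,0],[0,0,0.05,0,0,0],[0,0,0,0,0,0]],
])

```text
time_s: 34.65
position: [0.5566, 0.04, 0.0333]
tool_rot: [[0.998, -0.067, -0.0], [-0.067, -0.998, -0.001], [-0.0, 0.001, -1.0]]
ft_force: [0.3, -1.1, -1.2]
grip_width: 0.0343
```

>>> jog_arm([
  [[0,0,0.03,0,0,0],[0,0,0,0,0,0]],
])

```text
time_s: 34.85
position: [0.5567, 0.0401, 0.0323]
tool_rot: [[0.998, -0.067, 0.0], [-0.067, -0.998, -0.001], [0.0, 0.001, -1.0]]
ft_force: [-0.1, 0.2, -2.3]
grip_width: 0.0341
```

>>> jog_arm([
  [[0,0,0,0,0,0],[0,0,0,0,0,0],[0,0,0,0,0,0],[0,0,-0.5,0,0,0],[0,0,-0.8,0,0,0],[0,0,-0.8,0,0,0],[0,0,-0.4,0,0,0],[0,0,0,0,0,0]],
], grip=0.3)

```text
time_s: 35.65
position: [0.5577, 0.0401, 0.1346]
tool_rot: [[0.998, -0.067, 0.005], [-0.067, -0.998, -0.002], [0.005, 0.002, -1.0]]
ft_force: [0.5, 0.9, -0.9]
grip_width: 0.0557
```

```bash
python3 - <<'E'
from h import *
print(pose()[0])
for n in('scene','side'):
    im,d,W=grab(n,'p1%s.png'%n)
    m=(np.hypot(W[...,0]-.557,W[...,1]-.041)<.03)&(W[...,2]>.03)&(W[...,2]<.08);print(n,np.percentile(W[m][:,2],[50,99,100]).round(4))
    for r in spotter.trace(n,'shaker0'):
        if r['score']>.3:
            P=W[r['pixels']];P=P[~np.isnan(P[:,0])];print(n,round(r['score'],2),np.median(P,axis=0).round(3),P[:,2].max().round(3),im[r['pixels']].mean(0).round())
E
```

```text
[0.55774904 0.04008091 0.13460752]
scene [0.0573 0.0687 0.0697]
scene 0.88 [0.568 0.049 0.05 ] 0.07 [112. 105. 104.]
scene 0.77 [ 0.613 -0.215  0.034] 0.062 [121. 112. 107.]
scene 0.76 [ 0.552 -0.371  0.035] 0.062 [129.  47.  36.]
scene 0.68 [ 0.591 -0.138  0.039] 0.103 [152.  88. 102.]
scene 0.64 [ 0.486 -0.35   0.034] 0.061 [115. 107. 105.]
scene 0.61 [ 0.739 -0.24   0.063] 0.096 [74. 71. 71.]
scene 0.47 [0.689 0.377 0.01 ] 0.02 [96. 65. 44.]
side [0.056  0.0684 0.0691]
side 0.88 [ 0.576 -0.137  0.035] 0.061 [130.  80.  92.]
side 0.77 [0.55  0.053 0.049] 0.069 [95. 94. 94.]
side 0.72 [ 0.596 -0.215  0.043] 0.061 [104. 100. 100.]
side 0.72 [ 0.54  -0.369  0.035] 0.061 [113.  37.  30.]
side 0.69 [ 0.473 -0.348  0.034] 0.061 [99. 98. 97.]
side 0.35 [0.514 0.053 0.016] 0.022 [109.  75.  47.]
```

View pics/p1scene.png

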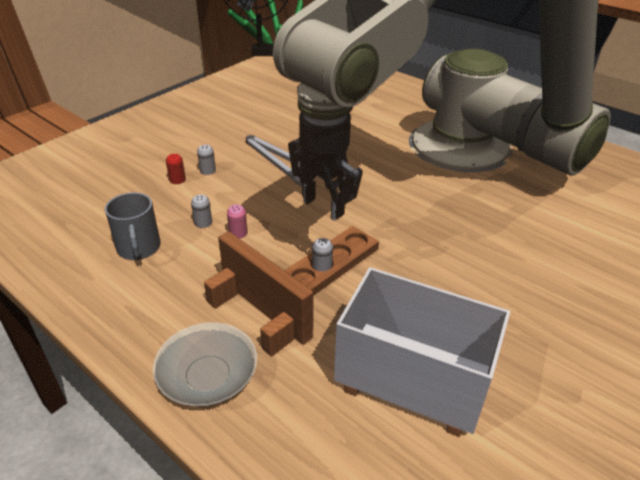

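```bash
python3 - <<'E'
from h import *
print(need([.540,-.222,.145],tool(-3.8),7))
E
```

```text
[0.005, 0.938, -0.049, 0.001, 0.002, -0.001]
```

>>> jog_arm([
  [[0,0.5,-0.1,0,0,0],[0,0.94,-0.1,0,0,0],[0,0.94,-0.1,0,0,0],[0,0.94,-0.05,0,0,0],[0,0.94,0,0,0,0],[0,0.94,0,0,0,0],[0,0.94,0,0,0,0],[0.03,0.43,0,0,0,0],[0,0,0,0,0,0],[0,0,0,0,0,0]],
])

```text
time_s: 36.85
position: [0.5402, -0.2212, 0.1459]
tool_rot: [[0.998, -0.067, -0.001], [-0.067, -0.998, -0.0], [-0.001, 0.0, -1.0]]
ft_force: [0.6, 0.2, -0.2]
grip_width: 0.0557
```

```bash
python3 - <<'E'
from sk import *
print(pose()[0],env.observe()['grip_width']);o=shakers('w14.png')
for c in o:
    if np.hypot(c[0]-.606,c[1]+.226)<.06: print(need([c[0]+.0007,c[1]+.0009,.0225],tool(-3.8),1))
E
```

```text
[ 0.54024549 -0.22116558  0.14594778] 0.0556879475122736
0.97 cyl [ 604.2 -226.8] res 0.0001 38 top 0.062 ((604.0466918945312, -226.66920471191406), 17.361839294433594) [155. 157. 156.]
0.96 cyl [555.8  40.3] res 0.0005 984 top 0.07 ((556.795654296875, 37.73419189453125), 17.973237991333008) [85. 86. 87.]
0.87 cyl [ 475.2 -363. ] res 0.0004 1131 top 0.062 ((476.89581298828125, -361.6011962890625), 16.98748779296875) [72. 71. 70.]
0.75 cyl [ 543.1 -384.4] res 0.0003 1129 top 0.063 ((543.4859619140625, -382.9712219238281), 16.974422454833984) [129.  37.  23.]
0.56 cyl [ 580.9 -150.8] res 0.0002 593 top 0.063 ((581.1536865234375, -151.33595275878906), 17.198040008544922) [158. 110. 130.]
[1.617, 0.026, 3.098, 0.004, 0.002, 0.006]
```

View pics/w14.png

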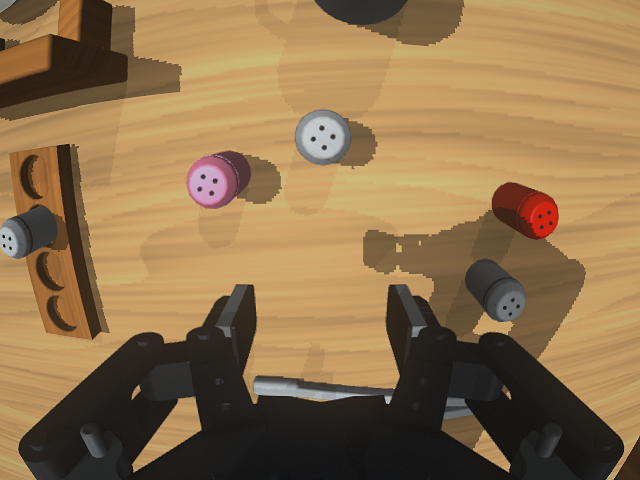

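>>> jog_arm([
  [[0.81,0.01,0,0,0,0],[0.81,0.015,0,0,0,0],[0,0,0.5,0,0,0],[0,0,0.7,0,0,0],[0,0,0.7,0,0,0],[0,0,0.7,0,0,0],[0,0,0.49,0,0,0],[0,0,0,0,0,0],[0,0,0,0,0,0]],
])

```text
time_s: 37.85
position: [0.6055, -0.2267, 0.0238]
tool_rot: [[0.998, -0.066, 0.001], [-0.066, -0.998, -0.001], [0.001, 0.001, -1.0]]
ft_force: [0.2, -0.3, 1.3]
grip_width: 0.0556
```

>>> jog_arm([
  [[0,0,0,0,0,0],[0,0,0,0,0,0],[0,0,0,0,0,0],[0,0,0,0,0,0]],
], grip=-1, squeeze=60)

```text
time_s: 38.25
position: [0.6057, -0.2276, 0.0249]
tool_rot: [[0.998, -0.067, 0.003], [-0.067, -0.998, -0.002], [0.003, 0.002, -1.0]]
ft_force: [-0.3, 2.6, 6.3]
grip_width: 0.0342
```

```bash
python3 - <<'E'
from h import *
p,R=pose();print(p)
up=np.array([p[0],p[1],.1]);
for tgt in([.5106,.0432,.100],):
    n=9;r=need(tgt,tool(-3.8),n,p0=up);print(r)
E
```

```text
[ 0.60572286 -0.22763113  0.02493712]
[-0.314, -0.733, -0.001, 0.002, -0.002, -0.0]
```

>>> jog_arm([
  [[0,0,-0.5,0,0,0],[0,0,-0.9,0,0,0],[0,0,-0.8,0,0,0],[0,0,-0.2,0,0,0],[-0.15,-0.37,0,0,0,0],[-0.31,-0.73,0,0,0,0],[-0.31,-0.73,0,0,0,0],[-0.31,-0.73,0,0,0,0],[-0.31,-0.73,0,0,0,0],[-0.31,-0.73,0,0,0,0]],
])

```text
time_s: 39.25
position: [0.5469, -0.0612, 0.1181]
tool_rot: [[0.998, -0.067, -0.001], [-0.067, -0.998, -0.001], [-0.001, 0.001, -1.0]]
ft_force: [0.4, -0.7, -1.9]
grip_width: 0.0343
```

>>> jog_arm([
  [[-0.31,-0.73,0,0,0,0],[-0.31,-0.73,0,0,0,0],[-0.31,-0.73,0.3,0,0,0],[-0.17,-0.38,0.3,0,0,0],[0,0,0,0,0,0],[0,0,0,0,0,0]],
])

```text
time_s: 39.85
position: [0.5109, 0.0428, 0.0946]
tool_rot: [[0.998, -0.066, -0.0], [-0.066, -0.998, -0.002], [0.0, 0.002, -1.0]]
ft_force: [-0.0, 0.2, -1.7]
grip_width: 0.0337
```

```bash
cat >> hold.py <<'E'
def full(fn=None):
    held(fn)
    im,d,W=grab('wrist',None if fn is None else fn+'w.png'); p,R=pose()
    m=(np.hypot(W[...,0]-p[0],W[...,1]-p[1])<.025)&(W[...,2]<p[2]-.003)&(W[...,2]>p[2]-.02);S=W[m]
    f=lambda x:np.hypot(S[:,0]-x[0],S[:,1]-x[1])-.018
    if len(S)>20: print('wrist',least_squares(f,p[:2],loss='soft_l1',f_scale=.001).x.round(4),len(S))
E
python3 - <<'E'
from hold import *
full('h3')
print(need([.5106,.0432,.06],tool(-3.8),1))
E
```

```text
tcp [0.5109 0.0428 0.0946] [-0.   0.2 -1.7] 0.0337
scene axis at tcp [510.8  44.6] tilt [0.018 0.048] zmin 0.0687 202
side axis at tcp [511.5  43.6] tilt [-0.006  0.015] zmin 0.0699 233
wrist [0.5097 0.0423] 876
[-0.024, -0.027, 0.875, 0.01, -0.009, -0.011]
```

View pics/h3w.png

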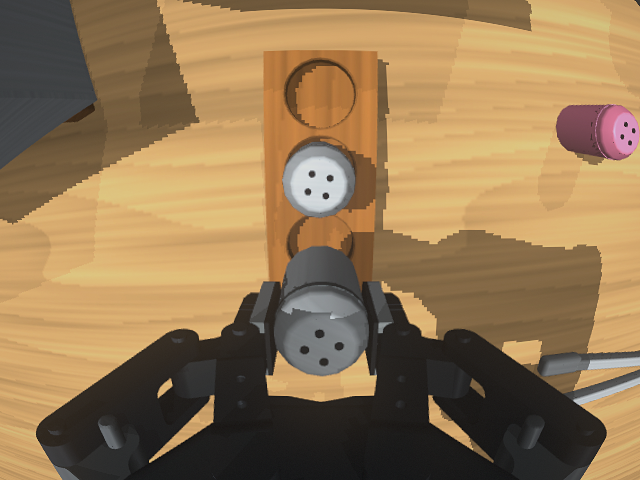

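>>> jog_arm([
  [[0.005,0,0.3,0,0,0],[0,0,0.4,0,0,0],[0,0,0.3,0,0,0],[0,0,0.2,0,0,0],[0,0,0.15,0,0,0],[0,0,0.1,0,0,0],[0,0,0.06,0,0,0],[0,0,0,0,0,0],[0,0,0,0,0,0]],
])

```text
time_s: 40.9
position: [0.5112, 0.0429, 0.0346]
tool_rot: [[0.998, -0.067, 0.001], [-0.067, -0.998, -0.001], [0.001, 0.001, -1.0]]
ft_force: [-0.2, 0.0, -0.9]
grip_width: 0.034
```

>>> jog_arm([
  [[0,0,0.05,0,0,0],[0,0,0,0,0,0]],
])

```text
time_s: 41.1
position: [0.5114, 0.0429, 0.0329]
tool_rot: [[0.998, -0.067, 0.002], [-0.067, -0.998, -0.002], [0.002, 0.001, -1.0]]
ft_force: [-1.3, 0.7, 3.2]
grip_width: 0.0341
```

>>> jog_arm([
  [[0,0,0,0,0,0],[0,0,0,0,0,0],[0,0,0,0,0,0],[0,0,-0.5,0,0,0],[0,0,-0.8,0,0,0],[0,0,-0.8,0,0,0],[0,0,-0.6,0,0,0],[0,0,0,0,0,0]],
], grip=0.3)

```text
time_s: 41.9
position: [0.5124, 0.0429, 0.1432]
tool_rot: [[0.998, -0.067, 0.006], [-0.067, -0.998, -0.002], [0.006, 0.002, -1.0]]
ft_force: [-0.3, -0.0, -0.2]
grip_width: 0.0556
```

```bash
cat > chk.py <<'E'
from h import *
from scipy.optimize import least_squares
def chk(fn):
    for n in('scene','side'):
        im,d,W=grab(n,fn+n+'.png')
        for r in spotter.trace(n,'shaker0'):
            if r['score']>.3:
                P=W[r['pixels']];P=P[~np.isnan(P[:,0])];S=P[P[:,2]<np.percentile(P[:,2],99.5)-.01]
                S=S[S[:,2]>S[:,2].min()+.004]
                f=lambda x:np.hypot(S[:,0]-x[0]-x[2]*(S[:,2]-.04),S[:,1]-x[1]-x[3]*(S[:,2]-.04))-.018
                c=least_squares(f,list(np.median(P[:,:2],axis=0))+[0,0],loss='soft_l1',f_scale=.001)
                print(n,round(r['score'],2),(c.x[:2]*1000).round(1),'tilt',c.x[2:].round(3),'top',np.percentile(P[:,2],99).round(4),im[r['pixels']].mean(0).round())
E
python3 - <<'E'
from chk import *
print(pose()[0]);chk('p2');print(need([.405,-.34,.145],tool(-3.8),10))
E
```

```text
[0.51237224 0.04293324 0.14323494]
scene 0.87 [557.2  40.9] tilt [-0.004  0.004] top 0.0687 [113. 108. 108.]
scene 0.82 [ 582. -150.] tilt [-0.002  0.004] top 0.0604 [152.  89. 102.]
scene 0.8 [511.   44.2] tilt [ 0.013 -0.009] top 0.0687 [114. 108. 107.]
scene 0.71 [ 544.1 -383.1] tilt [ 0.003 -0.001] top 0.06 [128.  47.  36.]
side 0.88 [ 478.2 -361.6] tilt [0.016 0.009] top 0.0606 [99. 98. 97.]
side 0.87 [557.7  40.9] tilt [-0.011 -0.   ] top 0.0688 [99. 98. 98.]
side 0.83 [ 545.4 -383.3] tilt [-0.003 -0.006] top 0.0604 [115.  42.  33.]
side 0.82 [ 585.2 -149.1] tilt [0.096 0.029] top 0.0677 [124.  77.  89.]
side 0.69 [511.6  44.1] tilt [-0.005  0.012] top 0.0686 [98. 98. 97.]
[-0.199, 0.973, -0.014, 0.001, 0.001, -0.0]
```

View pics/p2scene.png

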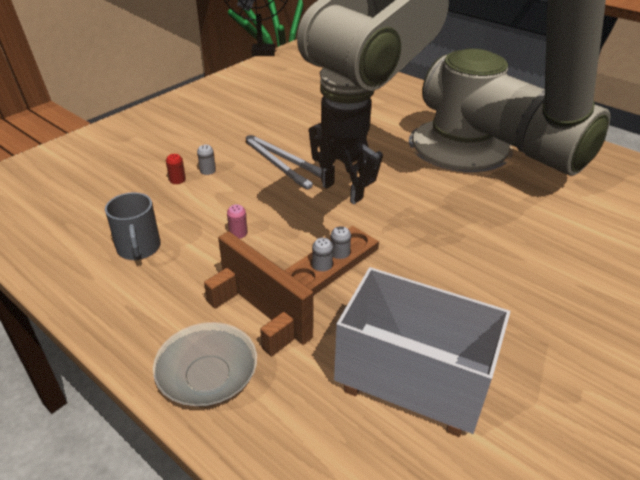

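Both shakers are home, with tops at 68.7 mm. Next is the last grey one at (206,158).

>>> jog_arm([
  [[-0.1,0.5,0,0,0,0],[-0.2,0.96,0,0,0,0],[-0.2,0.96,0,0,0,0],[-0.2,0.96,0,0,0,0],[-0.2,0.96,0,0,0,0],[-0.2,0.96,0,0,0,0],[-0.2,0.96,0,0,0,0],[-0.2,0.96,0,0,0,0],[-0.2,0.96,0,0,0,0],[-0.2,0.96,0,0,0,0]],
])

```text
time_s: 43.1
position: [0.4097, -0.3179, 0.1395]
tool_rot: [[0.998, -0.067, -0.001], [-0.067, -0.998, 0.001], [-0.001, -0.0, -1.0]]
ft_force: [0.8, -0.3, -0.2]
grip_width: 0.0555
```

>>> jog_arm([
  [[-0.1,0.6,0,0,0,0],[0,0,0,0,0,0],[0,0,0,0,0,0],[0,0,0,0,0,0]],
])

```text
time_s: 43.5
position: [0.4053, -0.3391, 0.1402]
tool_rot: [[0.998, -0.066, -0.001], [-0.066, -0.998, 0.0], [-0.001, -0.0, -1.0]]
ft_force: [0.3, -0.3, -0.9]
grip_width: 0.0556
```

```bash
python3 - <<'E'
from sk import *
print(pose()[0],env.observe()['grip_width']);o=shakers('w15.png')
for c in o:
    if np.hypot(c[0]-.476,c[1]+.362)<.04: print(need([c[0]+.0007,c[1]+.0009,.0225],tool(-3.8),1))
E
```

```text
[ 0.40526514 -0.33913205  0.1402149 ] 0.05555369579714138
0.81 cyl [ 581.2 -150.9] res 0.0004 1292 top 0.063 ((580.4390869140625, -152.72344970703125), 17.535545349121094) [108.  70.  86.]
0.66 cyl [ 543.5 -384.3] res 0.0002 625 top 0.063 ((542.6953735351562, -383.8963623046875), 17.26380729675293) [148.  38.  25.]
```

View pics/w15.png

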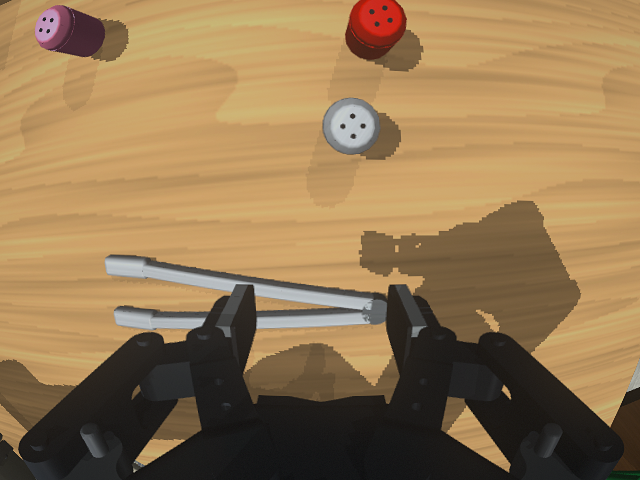

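```bash
python3 - <<'E'
from sk import *
im,d,W=grab('wrist')
m=(np.hypot(W[...,0]-.476,W[...,1]+.362)<.035)&(W[...,2]>.0535)&(W[...,2]<.07);T=W[m]
c,r=cv2.minEnclosingCircle((T[:,:2]*1000).astype(np.float32));print(c,r,len(T))
m=(np.hypot(W[...,0]-.476,W[...,1]+.362)<.035)&(W[...,2]>.01)&(W[...,2]<.05);S=W[m]
f=lambda x:np.hypot(S[:,0]-x[0],S[:,1]-x[1])-.018
s=least_squares(f,[c[0]/1e3,c[1]/1e3],loss='soft_l1',f_scale=.001).x;print(s,len(S))
print(need([c[0]/1e3+.0007,c[1]/1e3+.0009,.0225],tool(-3.8),1))
E
```

```text
(475.6207275390625, -362.5615539550781) 17.321386337280273 2305
[ 0.47543438 -0.36307294] 57
[1.804, 0.436, 2.957, 0.007, -0.001, 0.005]
```

>>> jog_arm([
  [[0.9,0.22,0,0,0,0],[0.9,0.22,0,0,0,0],[0,0,0.5,0,0,0],[0,0,0.7,0,0,0],[0,0,0.7,0,0,0],[0,0,0.6,0,0,0],[0,0,0.45,0,0,0],[0,0,0,0,0,0],[0,0,0,0,0,0]],
])

```text
time_s: 44.55
position: [0.4762, -0.3627, 0.0234]
tool_rot: [[0.998, -0.066, 0.0], [-0.066, -0.998, -0.002], [0.001, 0.002, -1.0]]
ft_force: [0.2, -0.3, -0.5]
grip_width: 0.056
```

>>> jog_arm([
  [[0,0,0,0,0,0],[0,0,0,0,0,0],[0,0,0,0,0,0],[0,0,0,0,0,0]],
], grip=-1, squeeze=60)

```text
time_s: 44.95
position: [0.4764, -0.3632, 0.0244]
tool_rot: [[0.998, -0.067, 0.002], [-0.067, -0.998, -0.003], [0.002, 0.003, -1.0]]
ft_force: [-0.2, 1.8, 6.3]
grip_width: 0.0342
```

```bash
python3 - <<'E'
from h import *
p,R=pose();print(p)
up=np.array([p[0],p[1],.115]);n=12
r=need([.4651,.0463,.115],tool(-3.8),n,p0=up);print(r)
E
```

```text
[ 0.47640526 -0.36316483  0.02442164]
[-0.08, -0.85, -0.001, 0.002, -0.001, -0.0]
```

>>> jog_arm([
  [[0,0,-0.5,0,0,0],[0,0,-0.9,0,0,0],[0,0,-0.7,0,0,0],[0,0,-0.2,0,0,0],[-0.04,-0.4,0,0,0,0],[-0.08,-0.85,0,0,0,0],[-0.08,-0.85,0,0,0,0],[-0.08,-0.85,0,0,0,0],[-0.08,-0.85,0,0,0,0],[-0.08,-0.85,0,0,0,0]],
])

```text
time_s: 45.95
position: [0.4701, -0.1744, 0.1139]
tool_rot: [[0.998, -0.067, -0.001], [-0.067, -0.998, -0.001], [-0.001, 0.001, -1.0]]
ft_force: [0.4, 0.1, -0.8]
grip_width: 0.034
```

>>> jog_arm([
  [[-0.08,-0.85,0,0,0,0],[-0.08,-0.85,0,0,0,0],[-0.08,-0.85,0,0,0,0],[-0.08,-0.85,0,0,0,0],[-0.08,-0.85,0.1,0,0,0],[-0.08,-0.85,0.2,0,0,0],[-0.04,-0.4,0.2,0,0,0],[0,0,0,0,0,0],[0,0,0,0,0,0],[0,0,0,0,0,0]],
])

```text
time_s: 46.95
position: [0.4649, 0.0441, 0.0944]
tool_rot: [[0.998, -0.068, 0.001], [-0.068, -0.998, -0.002], [0.001, 0.002, -1.0]]
ft_force: [0.2, 0.0, -0.5]
grip_width: 0.0339
```

```bash
python3 - <<'E'
from hold import *
full('h4')
print(need([.4651,.0463,.06],tool(-3.8),1))
import pk
pk.pockets([(.4645,.0454)])
E
```

```text
tcp [0.4649 0.0441 0.0944] [ 0.2  0.  -0.5] 0.0339
scene axis at tcp [465.4  45.7] tilt [0.025 0.035] zmin 0.0691 193
side axis at tcp [465.5  45.6] tilt [-0.004  0.066] zmin 0.0695 232
wrist [0.4637 0.0441] 878
[0.002, -0.056, 0.862, 0.009, -0.006, -0.012]
(0.4645, 0.0454) floor [463.5  45.6] 20.7 1845 rim [464.   45.4  20.7] 30
```

View pics/h4w.png

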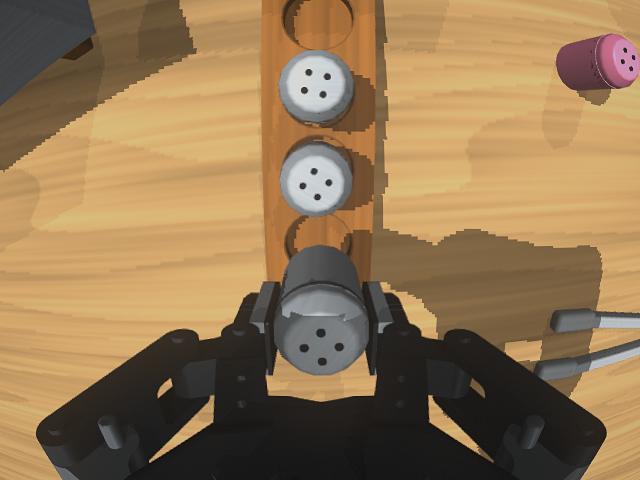

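>>> jog_arm([
  [[0.012,-0.045,0.3,0,0,0],[0,0,0.4,0,0,0],[0,0,0.3,0,0,0],[0,0,0.2,0,0,0],[0,0,0.15,0,0,0],[0,0,0.1,0,0,0],[0,0,0.06,0,0,0],[0,0,0,0,0,0],[0,0,0,0,0,0]],
])

```text
time_s: 48.05
position: [0.4654, 0.0466, 0.0341]
tool_rot: [[0.998, -0.067, 0.001], [-0.067, -0.998, -0.001], [0.001, 0.001, -1.0]]
ft_force: [0.3, -0.1, -2.2]
grip_width: 0.0344
```

>>> jog_arm([
  [[0,0,0.04,0,0,0],[0,0,0,0,0,0]],
])

```text
time_s: 48.25
position: [0.4655, 0.0466, 0.0325]
tool_rot: [[0.998, -0.067, 0.001], [-0.067, -0.998, -0.001], [0.001, 0.001, -1.0]]
ft_force: [1.0, -0.2, 0.5]
grip_width: 0.034
```

>>> jog_arm([
  [[0,0,0,0,0,0],[0,0,0,0,0,0],[0,0,0,0,0,0],[0,0,-0.5,0,0,0],[0,0,-0.8,0,0,0],[0,0,-0.8,0,0,0],[0,0,-0.8,0,0,0],[-0.6,0.5,-0.5,0,0,0],[-0.6,0.6,0,0,0,0],[-0.3,0.6,0,0,0,0]],
], grip=0.3)

```text
time_s: 49.25
position: [0.3992, -0.0173, 0.1689]
tool_rot: [[0.998, -0.066, 0.001], [-0.066, -0.998, -0.002], [0.001, 0.002, -1.0]]
ft_force: [1.5, -0.3, -1.4]
grip_width: 0.0555
```

>>> jog_arm([
  [[0,0.8,0,0,0,0],[0,0.8,0,0,0,0],[0,0,0,0,0,0],[0,0,0,0,0,0],[0,0,0,0,0,0],[0,0,0,0,0,0]],
])

```text
time_s: 49.85
position: [0.3965, -0.0801, 0.1684]
tool_rot: [[0.998, -0.065, 0.0], [-0.065, -0.998, -0.001], [0.0, 0.001, -1.0]]
ft_force: [0.2, 0.0, 0.3]
grip_width: 0.0554
```

```bash
python3 - <<'E'
from chk import *
print(pose()[0]);chk('p3');board(('scene','side'),.014,.024)
for q in('mug','tongs'):
    im,d,W=grab('scene')
    for r in spotter.trace('scene',q)[:1]:
        P=W[r['pixels']];P=P[~np.isnan(P[:,0])];print(q,round(r['score'],2),np.percentile(P,[1,99],axis=0).round(3).tolist())
E
python3 pl.py
```

```text
[ 0.39651168 -0.08009077  0.16842746]
scene 0.94 [465.8  47.7] tilt [-0.    0.01] top 0.0681 [117. 110. 108.]
scene 0.91 [ 563.7 -358.6] tilt [ 0.066 -0.051] top 0.0604 [124.  45.  34.]
scene 0.91 [ 581.5 -150.9] tilt [-0.055 -0.031] top 0.1022 [148.  88.  97.]
scene 0.89 [557.1  40.9] tilt [0.005 0.005] top 0.0687 [111. 105. 105.]
scene 0.74 [511.   44.2] tilt [ 0.002 -0.005] top 0.0686 [112. 106. 104.]
side 0.92 [ 582.9 -149.8] tilt [0.005 0.001] top 0.0603 [129.  81.  91.]
side 0.82 [511.8  44.1] tilt [-0.004  0.007] top 0.0686 [97. 97. 98.]
side 0.59 [466.2  47.5] tilt [-0.003  0.003] top 0.0687 [99. 99. 99.]
side 0.55 [557.6  40.8] tilt [-0.019  0.012] top 0.0685 [96. 96. 96.]
side 0.49 [ 531.5 -369.8] tilt [-0.45   0.425] top 0.0235 [109.  51.  38.]
side 0.64 1187 ((534.20263671875, 43.485897064208984), (68.16649627685547, 192.16915893554688), 86.12315368652344) [[436.0, 16.0], [627.7999877929688, 3.0], [632.4000244140625, 71.0], [440.6000061035156, 84.0]] zmed 0.0187
side 0.46 68 ((504.73175048828125, 53.98798751831055), (34.56639862060547, 15.832842826843262), 34.04773712158203) [[486.0, 50.900001525878906], [494.79998779296875, 37.79999923706055], [523.5, 57.099998474121094], [514.5999755859375, 70.19999694824219]] zmed 0.0201
mug 0.68 [[0.695, -0.301, 0.002], [0.774, -0.198, 0.094]]
tongs 0.94 [[0.314, -0.381, -0.003], [0.387, -0.138, 0.015]]
planter 1546 ((650.2883911132812, 293.82623291015625), (124.46734619140625, 200.6858367919922), 16.115686416625977)
```

View pics/p3scene.png

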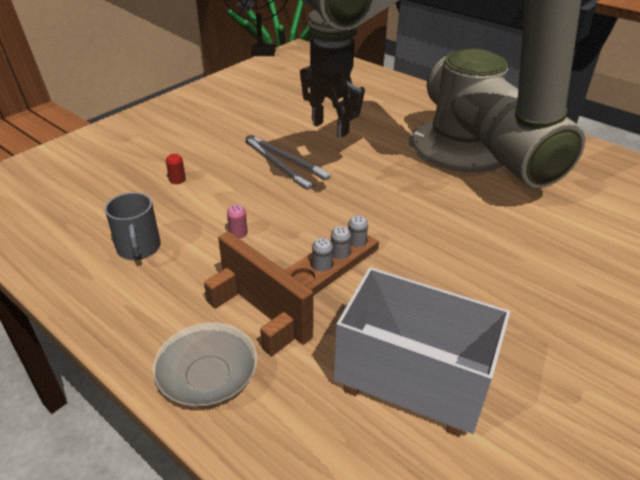

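View pics/p3side.png

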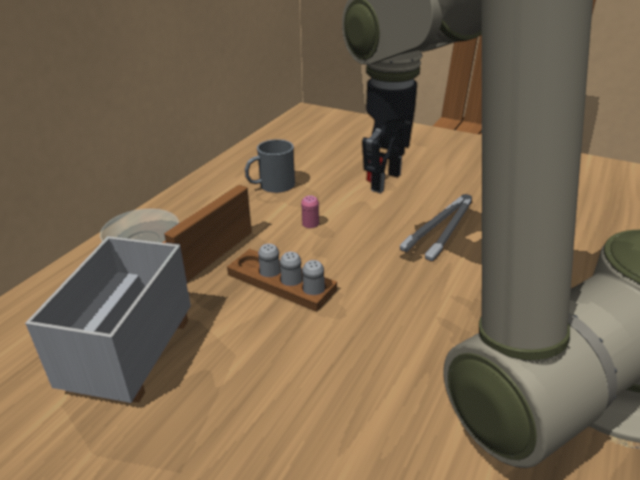

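```bash
python3 -c "
from h import *
print(env.observe()['time_s']);print(close_job())"
```

```text
50.5
the job is handed in; nothing more can be done
None
```

The job is done and handed in at 50.5 s. The board lies flat with its pockets up, and the three steel shakers that were there each stand in a pocket of their own.

- **Board:** I pulled the board out along its own length. I then stood it against the rail, let go, took it again from above and lowered it flat. It lies in front of the rail, about 0.1 m clear of the planter.
- **Planter:** Its measured position stayed within about 0.5 mm and 0.2° of the start.
- **Shakers:** One was knocked aside during the run, so I measured it again before picking it up. In the last check all three tops were about 68.5 mm above the table, against 68 mm expected when fully home. The worst tilt reading was about 1°, which is within measurement noise. I saw no fourth grey shaker in any view.
- **Mug, tongs and look-alikes:** The mug reads the same as at the start. The tongs were not measured at the start; they look unmoved in the pictures. I never touched the pink or red shaker.
- **Readings that disagreed:** The last fit of the red shaker was off by about 20–30 mm in both views, and one of the pink shaker gave a false height. I put these down to bad image outlines, because both stand where they did in the final pictures. The cameras also differed by 1–2 mm on the pocket positions.

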